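# Stack biscuits on the height gauge and swing its sensor over

### The job

Get three biscuits ready for a stack-height reading: take the three round biscuits from the tray and stack them flat, one on another, neatly in the middle of the gauge's round steel plate, setting each down gently rather than dropping it. Then swing the gauge's arm round so that its sensor head stands straight above the middle of the stack, and let go of it there. Leave the square cracker and everything else on the bench where it is.

Things in the scene. Friction and masses are not known exactly. Their poses are not given: they have to be found in the camera images.
- biscuit1_mid (a point): one of the three alike round biscuits: a hard flat disc, 62 mm in diameter and 14 mm thick, about 35 g; this point is its centre, half-way up; its z axis is the disc's axis. It starts flat in one of the four places of the sample tray, at least 25 mm clear of its neighbours. Which biscuit goes where in the stack does not matter
- biscuit2_mid (a point): one of the three alike round biscuits: a hard flat disc, 62 mm in diameter and 14 mm thick, about 35 g; this point is its centre, half-way up; its z axis is the disc's axis. It starts flat in one of the four places of the sample tray, at least 25 mm clear of its neighbours. Which biscuit goes where in the stack does not matter
- biscuit3_mid (a point): one of the three alike round biscuits: a hard flat disc, 62 mm in diameter and 14 mm thick, about 35 g; this point is its centre, half-way up; its z axis is the disc's axis. It starts flat in one of the four places of the sample tray, at least 25 mm clear of its neighbours. Which biscuit goes where in the stack does not matter
- tray: shallow aluminium sample tray, 260 x 260 mm, fixed; origin at the centre of its underside, floor 4 mm above the bench, rim 10 mm high (12.5 mm with its wire bead); its four places lie about 55 mm from the centre along both its x and y axes
- plate_top (a point): centre of the upper face of the gauge's round steel plate, 92 mm in diameter, 8 mm thick, with a fine ring of 66 mm diameter marked on it; the face is 38 mm above the bench and level. Its x axis points to the gauge's column, whose axis stands 135 mm from the plate's centre
- gauge: the gauge's fixed stand; origin on the bench right under the plate's centre, x axis towards the column. Dark granite base 250 mm along x (from -75 to 175), 160 mm wide, top 30 mm above the bench; steel column 28 mm thick (collars up to 52 mm), 190 mm tall, at x = 135; a readout 42 x 44 mm, top 76 mm above the bench, at x = 138, y = 52
- gauge_arm (a joint): the gauge's level swing arm, which turns about the column on a friction hinge and stays where it is left (about 1.6 N at the knob to move it); 0 when its head is straight above the centre of the plate, positive (anticlockwise from above) with the arm swung clear to the robot's right, travel -0.5 to 1.9 with no stop or detent at 0; rad. It starts at 1.15 to 1.5
- knob_mid (a point): middle of the upright black cylindrical knob at the end of the swing arm, 18 mm in diameter and 45 mm tall, round, so it turns in the fingers; it stands on the arm, straight above the sensor head, 135 mm from the column's axis; this point is 189.5 mm above the bench, the knob's foot (the arm's upper face) 167 mm, its top 212 mm
- head_lens (a point): centre of the underside of the grey sensor head at the end of the swing arm (box 34 x 46 mm, 50 mm tall, directly under the knob); this point is 105 mm above the bench, 25 mm above the top of a stack of three biscuits
- cracker: the square cracker, a bystander: 60 x 60 mm, 9 mm thick, pale; origin at the centre of its underside; lies flat among the biscuits in one of the tray's four places
- setting_block: a steel cylinder, 28 mm across and 25 mm tall, a bystander that stands on the granite base about 94 mm from the centre of the round plate; origin at the centre of its underside
- tin: a round food tin, 72 mm across and 42 mm tall, bystander on the far side of the bench; origin at the centre of its underside
- beaker: a glass beaker, 72 mm across and 95 mm tall, bystander on the far side; origin at the centre of its underside
- media_jar: a white screw-cap jar, 74 mm across and 150 mm tall, bystander on the far side; origin at the centre of its underside
- petri_dishes: four 90 mm Petri dishes in a pile 62 mm high, bystander far to the robot's left; origin at the centre of the underside
- spatula: a steel spoon, 180 mm long, lying on the bench to the robot's right, bystander; origin about its middle
- wash_bottle: a white wash bottle, 64 mm across, 165 mm to the top of its cap and 200 mm to the top of its spout, bystander far to the robot's right; origin at the centre of its underside
Mind the look-alikes: they are no part of the job. What is shaped like the part that bears biscuit2_mid but turquoise is not meant.

How it is judged:
By the outcome, as a careful person would: the job done as asked, in the order asked, and still so for the second after the job is handed in, with the robot touching nothing.
It also fails if it takes over 72 s, if anything falls off the work surface, if the arm or the gripper's body presses on something with over 40 N, if the wrist force passes 120 N, or if a joint passes its speed limit or range.

### The arm

A 7-joint arm with a two-finger parallel gripper is mounted at the origin on the work surface. World frame = base frame: x ahead of the robot, y to its left, z up, the work surface at z = 0. Lengths are in m, angles in degrees, forces in N, time in s.
With the tool pointing down it reaches from about 0.425 to 0.875 m from the base axis. Payload 4.7 kg.
Tool frame: the origin (TCP) lies on the centre line of the jaws, within the pads' length; the fingertips stand 8 mm ahead of it and the grasp point (between the pads) lies 11 mm behind it; z points along the fingers, y is the direction in which the jaws open and shut (so a half turn about z gives the same grasp; the last joint's range is limited). The gripper opens to 87 mm and grips with 3 to 60 N. Pads are 19 mm wide; open, the fingers measure 117 mm over their backs; the gripper's body (75 mm by 190 mm) begins 51 mm behind the grasp point.
Start: joints at [73.745, 18.392, -4.016, 83.108, 1.295, 78.541, -3.26], TCP at [0.191, -0.621, 0.231] pointing down, gripper open.
Joint ranges: [-163.93, 163.93], [-17.29, 119.83], [-79.2, 71.16], [3.27, 140.29], [-89.18, 269.18], [5.43, 117.66], [-154.24, 154.24]. Speed limits (degrees/s): [147.25, 147.25, 180, 180, 180, 180, 180].

### API

Orientations are given as [roll, pitch, yaw] about the fixed x, y, z axes, in that order (R = Rz(yaw) Ry(pitch) Rx(roll)).
In Python, from cell import status, vision, workorder gives the robot as it stands.
- The arm moves only by the tool step_arm, never from a script. Its argument "series" is a list of rows, each an object of numbers: "ax", "ay", "az": the turn, a rotation vector about the world's x, y, z in degrees; "x", "y", "z": the shift along the world's x, y, z in m; "claw": the opening in per cent of the stroke, from 0 (shut) to 100 (fully open). In form: [{"ax": .., "ay": .., "az": .., "x": .., "y": .., "z": .., "claw": ..}, ...]. A call has 1 to 12 rows; each row is the pose to reach, as a shift and turn from the pose commanded when the call began; what a row does not reach only later rows make up. A row lasts 1/10 s, in which the tool goes at most 50 mm and 8.59 degrees, less where a joint would pass 70% of its speed; a pose out of reach is approached as far as the arm can. A call with a gripper value outside its range is refused whole. The fingers move at their own pace and stop on an object; "squeeze" is the grip in N (left out, the last holds). Time passes only in rows, so rows that repeat a pose let the fingers close. It gives the time, the measured TCP pose, the force and the opening at its end, in the units of the state.
- status.get_obs(): the state, without advancing time (a new reading comes with each control period).
- vision.read_camera(name): name is "scene" or "side" or "wrist"; returns the picture (420x560x3 uint8, red, green, blue); there is no depth.
- vision.camera_params(name): a dict with "fovy" (degrees; the focal length in pixels is half the picture's height over the tangent of half this angle, whatever the lens; pixels are square), "cx", "cy" (the principal point, pixels), "dist" ([k1, k2, p1, p2, k3] as OpenCV has them; the pictures are not rectified), "eye" and "orientation" of the camera in the world; the wrist camera has in their place "tool_from_camera" (4x4, takes a point from camera to tool coordinates, whose origin is the TCP and whose axes are the flange's). Camera axes: x right, y down, z forward; pixel columns grow to the right and rows downward; lengths in m; the calibration is good to about 2 mm. A picture is of the moment at which its call begins: read the wrist's pose just before it. camera_params takes no time and is no camera call.
- workorder.sign_off(): hands the job in, once; it reports no verdict.
The state is a dict: "time_s": time; "qpos": joint angles; "joint_velocities": joint speeds; "effort": joint torques, N m; "tool_pos": TCP position; "tool_rot": TCP orientation; "force": force on the tool from outside, world axes, zero at the start; "wrist_torque": the same for the moment, N m; "grip_width": finger opening in m.
Only numpy, scipy, OpenCV 4.12 (cv2) and the standard library are available. Lean on these libraries where they do the work, as an engineer would, in place of code of your own. Each camera call takes 0.05 s, during which the arm holds its last target.

## Working session

There is one attempt and no reset: what is moved stays moved. The work goes in short steps, Python scripts to look and compute and a tool call to move; the robot and the scene stay as the last step left them, time stands still between calls to the robot, and variables do not carry over. Pictures are saved under pics/ and viewed, and the job is handed in when it is done.

Besides the shell and the picture viewer there is one more tool, called after "Call:" by a JSON object that holds its "fn" and its "kwargs". step_arm: Moves the arm, as the interface text tells. Its arguments: {"type":"object","properties":{"series":{"type":"array"},"squeeze":{"type":"number"}},"required":["series"]}

```bash
mkdir -p pics; ls
python3 - <<'E'
from cell import status, vision, workorder
import cv2
o=status.get_obs(); print(o)
for n in ["scene","side","wrist"]:
    print(n, vision.camera_params(n))
    cv2.imwrite(f"pics/{n}0.png", vision.read_camera(n)[:,:,::-1])
E
```

```text
pics
{'time_s': 0.0, 'qpos': array([73.74573169, 18.43975878, -4.01503965, 83.17623734,  1.2943951 ,
       78.54050597, -3.26033549]), 'joint_velocities': array([ 0.04475429,  0.05813093, -0.05898161, -0.06902435, -0.11783364,
        0.09800257, -0.00208337]), 'effort': array([ 8.38671731e-04, -4.91281271e+01, -4.03451454e-01, -3.12525022e+01,
       -6.40631374e-02,  4.38586192e-02,  1.65721904e-04]), 'tool_pos': array([ 0.19050477, -0.6208824 ,  0.22944181]), 'tool_rot': array([-1.79888707e+02,  5.37185245e-03,  1.70631298e+01]), 'force': array([-0.07420963,  0.24461149,  1.11405613]), 'wrist_torque': array([-0.06936399,  0.02785051,  0.0423769 ]), 'grip_width': 0.08725120631509}
scene {'fovy': 54.12094560626373, 'cx': 285.4765421276983, 'cy': 209.3437136972692, 'dist': array([-0.03853091,  0.        ,  0.        ,  0.        ,  0.        ]), 'eye': array([1.27768277, 0.5909998 , 1.05977561]), 'orientation': array([-1.34507276e+02,  9.29751579e-02,  1.29076094e+02])}
side {'fovy': 54.85794587712027, 'cx': 283.26647958425133, 'cy': 205.09542732944888, 'dist': array([0.0149341, 0.       , 0.       , 0.       , 0.       ]), 'eye': array([0.23548184, 0.79782651, 0.97091542]), 'orientation': array([-135.23294918,   -0.86052272, -156.31480644])}
wrist {'fovy': 65.13290673382551, 'cx': 281.6414866651414, 'cy': 213.75469523198956, 'dist': array([-0.07844509,  0.        ,  0.        ,  0.        ,  0.        ]), 'tool_from_camera': array([[-1.27767349e-03, -9.56160363e-01, -2.92840788e-01,
         8.14080898e-02],
       [ 9.99999184e-01, -1.22818885e-03, -3.52843454e-04,
         1.26372218e-04],
       [-2.22888639e-05, -2.92841000e-01,  9.56161152e-01,
        -1.53323666e-01],
       [ 0.00000000e+00,  0.00000000e+00,  0.00000000e+00,
         1.00000000e+00]])}
```

View pics/scene0.png

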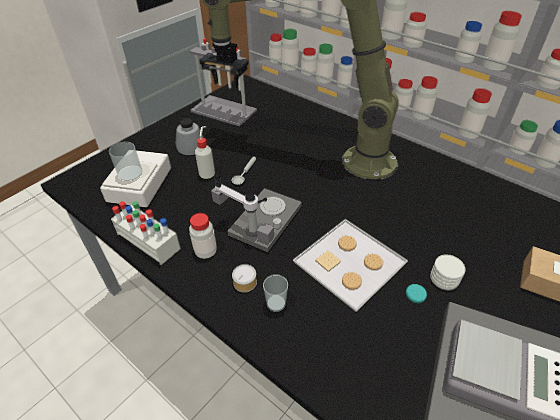

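View pics/side0.png

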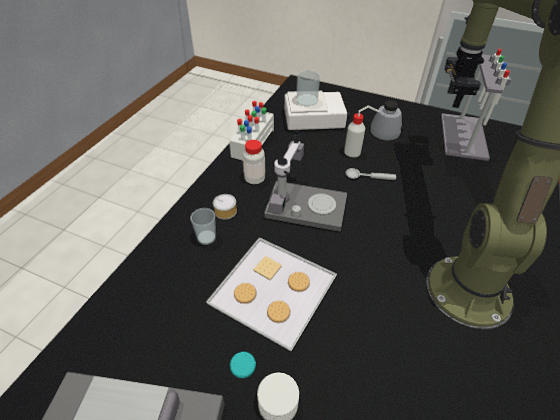

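View pics/wrist0.png

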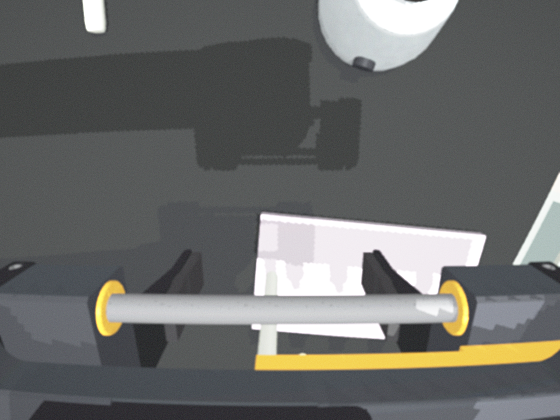

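The views show three biscuits at scene pixels (347,243), (373,262) and (352,281), with the cracker at (328,262). The plate is near (272,205), and the gauge arm is swung clear, with its head near (220,195).

```bash
cat > h.py <<'E'
import numpy as np, cv2
from scipy.spatial.transform import Rotation as R
from cell import status, vision
def cam(name,obs=None):
    p=vision.camera_params(name); f=210/np.tan(np.radians(p['fovy']/2))
    K=np.array([[f,0,p['cx']],[0,f,p['cy']],[0,0,1]]); d=np.array(p['dist'])
    if 'eye' in p: T=np.eye(4);T[:3,:3]=R.from_euler('xyz',p['orientation'],degrees=True).as_matrix();T[:3,3]=p['eye']
    else:
        o=obs; T=np.eye(4);T[:3,:3]=R.from_euler('xyz',o['tool_rot'],degrees=True).as_matrix();T[:3,3]=o['tool_pos']
        T=T@p['tool_from_camera']
    return K,d,T
def toplane(c,px,z):
    K,d,T=c; u=cv2.undistortPoints(np.array(px,float).reshape(-1,1,2),K,d).reshape(-1,2)
    r=np.c_[u,np.ones(len(u))]@T[:3,:3].T; s=(z-T[2,3])/r[:,2]
    return T[:3,3]+r*s[:,None]
def proj(c,P):
    K,d,T=c; Ti=np.linalg.inv(T); rv=cv2.Rodrigues(Ti[:3,:3])[0]
    return cv2.projectPoints(np.array(P,float).reshape(-1,1,3),rv,Ti[:3,3],K,d)[0].reshape(-1,2)
def shot(n,fn=None):
    o=status.get_obs(); im=vision.read_camera(n)[:,:,::-1].copy()
    if fn: cv2.imwrite('pics/'+fn,im)
    return im,cam(n,o),o
E
python3 - <<'E'
from h import *
for n in ['scene','side']:
    im,c,o=shot(n); 
    hsv=cv2.cvtColor(im,cv2.COLOR_BGR2HSV)
    m=((hsv[:,:,0]>8)&(hsv[:,:,0]<28)&(hsv[:,:,1]>70)&(hsv[:,:,2]>100)).astype(np.uint8)
    cs,_=cv2.findContours(m,cv2.RETR_EXTERNAL,cv2.CHAIN_APPROX_NONE)
    for k in cs:
        if cv2.contourArea(k)<100: continue
        q=toplane(c,k.reshape(-1,2),0.015)[:,:2]
        (e,r)=cv2.minEnclosingCircle(q.astype(np.float32))
        h=cv2.convexHull(q.astype(np.float32)); M=cv2.moments(h)
        print(n,k.reshape(-1,2).mean(0),'circ',np.round(e,4),round(r,4),'cent',np.round([M['m10']/M['m00'],M['m01']/M['m00']],4),cv2.contourArea(h)*1e6)
    g=cv2.resize(im[150:270,180:330] if n=='scene' else im[130:240,230:370],None,fx=5,fy=5,interpolation=cv2.INTER_CUBIC)
    cv2.imwrite(f'pics/{n}_g.png',g)
E
```

```text
scene [244.72413793 285.10344828] circ [0.7809 0.0216] 0.0358 cent [0.7864 0.0281] 2499.5139217186825
scene [351.42 280.52] circ [0.5682 0.2754] 0.0324 cent [0.5684 0.2752] 2885.0453674276187
scene [372.9375     261.54166667] circ [0.4618 0.2892] 0.0325 cent [0.4622 0.2891] 2868.0123121382903
scene [327.52 260.48] circ [0.5497 0.1735] 0.0392 cent [0.55   0.1732] 3480.9572666101294
scene [542.89308176 273.40880503] circ [0.1575 0.7294] 0.1098 cent [0.1597 0.7317] 20267.030168709454
scene [346.71111111 242.86666667] circ [0.4483 0.1811] 0.0337 cent [0.4488 0.18  ] 2903.1274045221435
scene [519.4375 165.3125] circ [-0.3524  0.5043] 0.0603 cent [-0.3548  0.5048] 4763.45290268565
scene [452.5        139.10344828] circ [-0.3566  0.2131] 0.0644 cent [-0.3557  0.2141] 4826.460948501365
scene [547.22033898  96.47457627] circ [-1.042   0.4455] 0.0725 cent [-1.0416  0.444 ] 9163.163721821022
scene [474.20895522  73.59701493] circ [-1.0369  0.0553] 0.0946 cent [-1.0428  0.0545] 13010.236633737557
scene [395.73584906  49.62264151] circ [-1.0463 -0.4338] 0.0916 cent [-1.0426 -0.4341] 11807.954634757145
side [278.18032787 311.16393443] circ [0.4578 0.2898] 0.0319 cent [0.4575 0.2898] 2859.3544855137766
side [244.69491525 292.69491525] circ [0.5629 0.2749] 0.0323 cent [0.5642 0.2756] 2856.4387193794614
side [298.22807018 281.22807018] circ [0.4446 0.1811] 0.0318 cent [0.4447 0.1811] 2845.322585577348
side [267.25423729 267.45762712] circ [0.5445 0.1736] 0.0389 cent [0.5441 0.1746] 3408.772708740404
side [225.60377358 212.33962264] circ [0.7654 0.0245] 0.0358 cent [0.7616 0.0305] 2761.0725776140434
side [236.21991701  69.8879668 ] circ [ 1.199  -0.8455] 0.261 cent [ 1.1868 -0.8432] 43097.86666545001
```

View pics/scene_g.png

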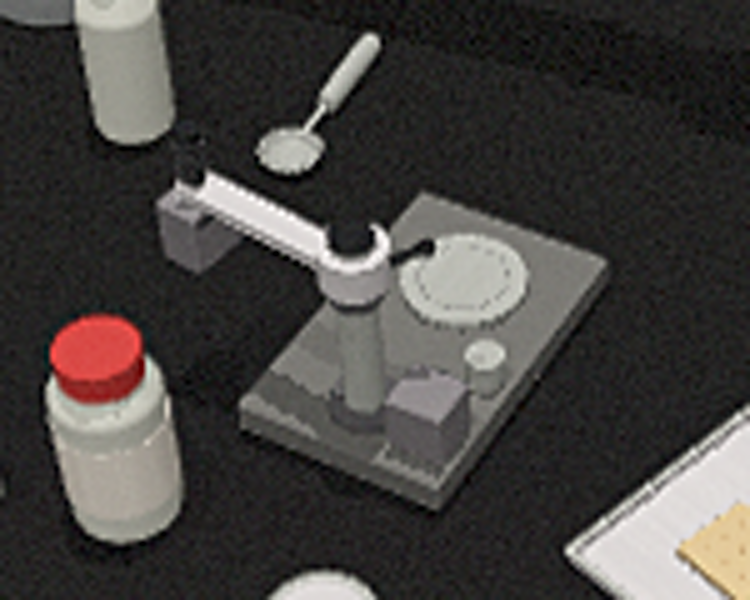

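View pics/side_g.png

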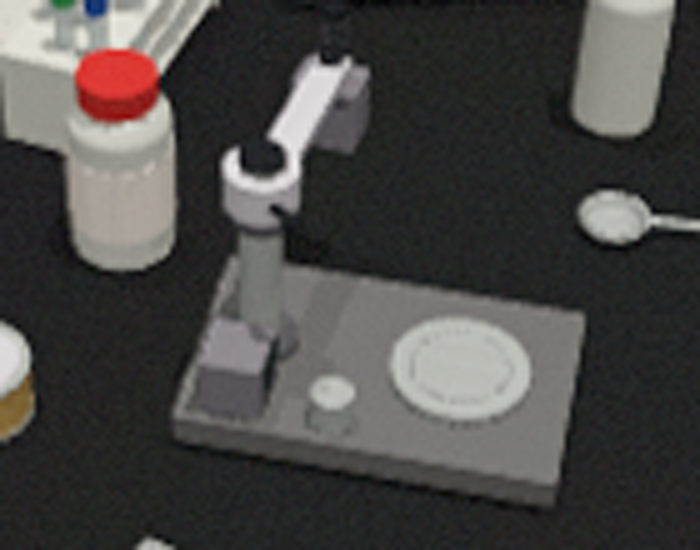

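Run:
```python
from h import *
seeds={'scene':(272,205),'side':(322,204)}
for n in seeds:
    im,c,o=shot(n); hsv=cv2.cvtColor(im,cv2.COLOR_BGR2HSV)
    m=((hsv[:,:,2]>135)).astype(np.uint8)
    _,lab,st,ce=cv2.connectedComponentsWithStats(m); l=lab[seeds[n][1],seeds[n][0]]
    k=cv2.findContours((lab==l).astype(np.uint8),cv2.RETR_EXTERNAL,cv2.CHAIN_APPROX_NONE)[0][0]
    q=toplane(c,k.reshape(-1,2),0.038)[:,:2].astype(np.float32)
    h=cv2.convexHull(q);M=cv2.moments(h)
    print(n,st[l],'circ',cv2.minEnclosingCircle(q),'cent',M['m10']/M['m00'],M['m01']/M['m00'],'A',cv2.contourArea(h)*1e6, cv2.fitEllipse(q))
c=cam('scene')
f=lambda x,y:(180+x/5,150+y/5)
# base top corners (back-left, right, bottom, left)
print('sc corners z=.03',np.round(toplane(c,[f(423,192),f(608,263),f(437,495),f(240,405)],.03),4))
print('sc pivot .19',np.round(toplane(c,[f(354,236)],.19),4),'knobtop .212',np.round(toplane(c,[f(191,137)],.212),4),'knobfoot .167',np.round(toplane(c,[f(188,185)],.167),4), 'block top .055',toplane(c,[f(485,354)],.055))
c=cam('side')
f=lambda x,y:(230+x/5,130+y/5)
print('si corners z=.03',np.round(toplane(c,[f(583,314),f(553,488),f(175,422),f(240,255)],.03),4))
print('si pivot .19',np.round(toplane(c,[f(263,158)],.19),4),'knobfoot .167',np.round(toplane(c,[f(333,63)],.167),4),'block top .055',toplane(c,[f(333,391)],.055))
```

```text
scene [260 196  26  19 358] circ ((0.484730988740921, -0.11735568195581436), 0.047646719962358475) cent 0.4839113565313342 -0.1157583670031322 A 6444.666679384925 ((0.48445916175842285, -0.11463237553834915), (0.08555475622415543, 0.09141456335783005), 94.89321899414062)
side [308 193  28  21 468] circ ((0.48393145203590393, -0.11755186319351196), 0.04810408502817154) cent 0.48452486013004264 -0.11697537451144077 A 6716.336584912996 ((0.4845665395259857, -0.11693815141916275), (0.08993520587682724, 0.0932328924536705), 35.19712448120117)
sc corners z=.03 [[ 4.275e-01 -2.029e-01  3.000e-02]
 [ 4.014e-01 -4.720e-02  3.000e-02]
 [ 6.454e-01 -3.000e-04  3.000e-02]
 [ 6.697e-01 -1.563e-01  3.000e-02]]
sc pivot .19 [[ 0.6177 -0.0858  0.19  ]] knobtop .212 [[ 0.6312 -0.213   0.212 ]] knobfoot .167 [[ 0.6325 -0.222   0.167 ]] block top .055 [[ 0.54626406 -0.04202829  0.055     ]]
si corners z=.03 [[ 0.4258 -0.2055  0.03  ]
 [ 0.3955 -0.0464  0.03  ]
 [ 0.6338  0.      0.03  ]
 [ 0.6616 -0.1632  0.03  ]]
si pivot .19 [[ 0.6127 -0.0862  0.19  ]] knobfoot .167 [[ 0.6216 -0.2222  0.167 ]] block top .055 [[ 0.54389784 -0.04462413  0.055     ]]
```

Averaging both cameras gives these positions:

| Item | Position |
|---|---|
| Biscuit 1 | (0.565, 0.275) |
| Biscuit 2 | (0.460, 0.2895) |
| Biscuit 3 | (0.4465, 0.181) |
| Plate centre | (0.484, -0.1165) |
| Gauge x axis | about 11° |
| Swing-arm knob | about (0.628, -0.224) |

I'll turn the tool to yaw 160° so the camera faces away from the column. I'll also cross above the plate and look at it with the wrist camera on the way.

Call:
{"fn": "step_arm", "kwargs": {"series": [{"x":0.024,"y":0.04,"z":0.02,"az":8},{"x":0.048,"y":0.08,"z":0.04,"az":16},{"x":0.072,"y":0.12,"z":0.06,"az":24},{"x":0.096,"y":0.16,"z":0.069,"az":32},{"x":0.12,"y":0.2,"z":0.069,"az":40},{"x":0.144,"y":0.24,"z":0.069,"az":48},{"x":0.168,"y":0.28,"z":0.069,"az":56},{"x":0.192,"y":0.32,"z":0.069,"az":64},{"x":0.216,"y":0.36,"z":0.069,"az":72},{"x":0.24,"y":0.4,"z":0.069,"az":80},{"x":0.264,"y":0.44,"z":0.069,"az":88},{"x":0.279,"y":0.471,"z":0.069,"az":96}]}}

```text
invalid input
```

Call:
{"fn": "step_arm", "kwargs": {"series": [{"ax":0,"ay":0,"az":8,"x":0.024,"y":0.04,"z":0.02,"claw":100},{"ax":0,"ay":0,"az":16,"x":0.048,"y":0.08,"z":0.04,"claw":100},{"ax":0,"ay":0,"az":24,"x":0.072,"y":0.12,"z":0.06,"claw":100},{"ax":0,"ay":0,"az":32,"x":0.096,"y":0.16,"z":0.069,"claw":100},{"ax":0,"ay":0,"az":40,"x":0.12,"y":0.2,"z":0.069,"claw":100},{"ax":0,"ay":0,"az":48,"x":0.144,"y":0.24,"z":0.069,"claw":100},{"ax":0,"ay":0,"az":56,"x":0.168,"y":0.28,"z":0.069,"claw":100},{"ax":0,"ay":0,"az":64,"x":0.192,"y":0.32,"z":0.069,"claw":100},{"ax":0,"ay":0,"az":72,"x":0.216,"y":0.36,"z":0.069,"claw":100},{"ax":0,"ay":0,"az":80,"x":0.24,"y":0.4,"z":0.069,"claw":100},{"ax":0,"ay":0,"az":88,"x":0.264,"y":0.44,"z":0.069,"claw":100},{"ax":0,"ay":0,"az":96,"x":0.279,"y":0.471,"z":0.069,"claw":100}]}}

```text
time_s: 1.55
tool_pos: [0.4711, -0.1471, 0.2999]
tool_rot: [179.9, 0.0, 113.6]
force: [0.2, -0.8, -0.4]
grip_width: 0.0871
```

Call:
{"fn": "step_arm", "kwargs": {"series": [{"ax":0,"ay":0,"az":8,"x":0.006,"y":0.01,"z":0,"claw":100},{"ax":0,"ay":0,"az":16,"x":0.012,"y":0.018,"z":0,"claw":100},{"ax":0,"ay":0,"az":24,"x":0.018,"y":0.024,"z":0,"claw":100},{"ax":0,"ay":0,"az":32,"x":0.024,"y":0.03,"z":0,"claw":100},{"ax":0,"ay":0,"az":40,"x":0.03,"y":0.034,"z":0,"claw":100},{"ax":0,"ay":0,"az":47,"x":0.03,"y":0.034,"z":0,"claw":100},{"ax":0,"ay":0,"az":47,"x":0.03,"y":0.034,"z":0,"claw":100},{"ax":0,"ay":0,"az":47,"x":0.03,"y":0.034,"z":0,"claw":100}]}}

```text
time_s: 2.35
tool_pos: [0.4996, -0.1165, 0.2996]
tool_rot: [-180.0, 0.0, 159.9]
force: [-1.0, 0.5, -0.3]
grip_width: 0.0869
```

Run:
```python
from h import *
im,c,o=shot('wrist','w1.png'); print(o['tool_pos'],o['tool_rot'],o['qpos'],np.abs(o['joint_velocities']).max())
print(proj(c,[[.484,-.1165,.038]]))
```

```text
[ 0.49957704 -0.11651172  0.29961826] [-1.79995350e+02  2.87690421e-03  1.59883325e+02] [ 45.39108415   1.68775292 -35.70762003  94.96425537   0.99614005
  83.66410547  79.46866267] 0.28713493585663385
[[277.27193593 167.28374091]]
```

View pics/w1.png

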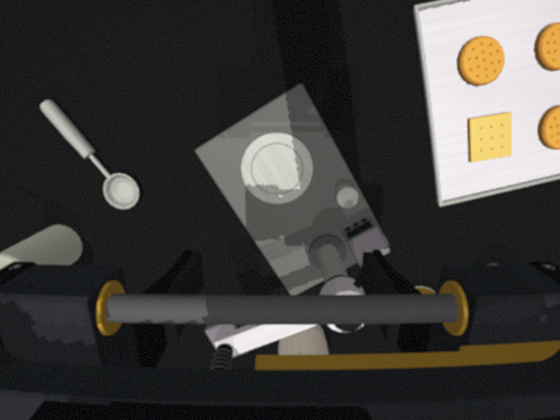

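The wrist view shows the plate at (277,168), where it was predicted. The first biscuit is at (481,60), the cracker at (490,137), and the knob and arm at the bottom left.

```bash
cat >> h.py <<'E'
def fitc(q):
    q=np.asarray(q); A=np.c_[2*q,np.ones(len(q))]; s=np.linalg.lstsq(A,(q**2).sum(1),rcond=None)[0]
    return s[:2],np.sqrt(s[2]+s[:2]@s[:2])
def blobs(im,c,lo,hi,z,amin=300):
    m=cv2.inRange(cv2.cvtColor(im,cv2.COLOR_BGR2HSV),np.array(lo),np.array(hi))
    m=cv2.morphologyEx(m,cv2.MORPH_CLOSE,np.ones((5,5),np.uint8))
    out=[]
    for k in cv2.findContours(m,cv2.RETR_EXTERNAL,cv2.CHAIN_APPROX_NONE)[0]:
        if cv2.contourArea(k)<amin: continue
        q=toplane(c,cv2.convexHull(k).reshape(-1,2),z)[:,:2]
        k=k.reshape(-1,2); e,r=fitc(toplane(c,k,z)[:,:2])
        out.append((k.mean(0).round(0),e.round(4),r.round(4)))
    return out
E
python3 - <<'E'
from h import *
im=cv2.imread('pics/w1.png'); 
c=cam('wrist',status.get_obs())
hsv=cv2.cvtColor(im,cv2.COLOR_BGR2HSV); print(hsv[168,277],hsv[168,225],hsv[60,481],hsv[130,477])
for v in (115,130): print(v,blobs(im[:250],c,(0,0,v),(179,70,255),.038))
print(blobs(im[:250],c,(8,110,120),(28,255,255),.018))
E
```

```text
[ 48  12 212] [ 42  10 125] [ 19 176 237] [ 23 131 244]
115 [(array([ 40., 239.]), array([ 0.4518, -0.4698]), np.float64(0.0342)), (array([347., 197.]), array([ 0.5518, -0.0446]), np.float64(0.0132)), (array([ 91., 158.]), array([ 0.3856, -0.3404]), np.float64(0.0542)), (array([258., 161.]), array([ 0.4686, -0.1351]), np.float64(0.0637)), (array([492.,  93.]), array([0.4953, 0.1625]), np.float64(0.116))]
130 [(array([270., 163.]), array([ 0.4814, -0.1205]), np.float64(0.0466)), (array([ 91., 158.]), array([ 0.3852, -0.3395]), np.float64(0.054)), (array([492.,  93.]), array([0.4951, 0.1625]), np.float64(0.1157))]
[(array([489., 137.]), array([0.5445, 0.1639]), np.float64(0.0328)), (array([552., 128.]), array([0.5625, 0.256 ]), np.float64(0.0217)), (array([481.,  60.]), array([0.4459, 0.1728]), np.float64(0.0293)), (array([551.,  46.]), array([0.4575, 0.2717]), np.float64(0.0228))]
```

Run:
```python
from h import *
im=cv2.imread('pics/w1.png'); c=cam('wrist',status.get_obs())
for v in (140,150,160,170,180): print(v,blobs(im[:230,230:330],(c[0]-np.array([[0,0,230],[0,0,0],[0,0,0]]),c[1],c[2]),(0,0,v),(179,70,255),.038))
cv2.imwrite('pics/w1p.png',cv2.resize(im[120:215,225:325],None,fx=6,fy=6,interpolation=cv2.INTER_CUBIC))
```

```text
140 [(array([ 46., 167.]), array([ 0.4841, -0.1187]), np.float64(0.0445))]
150 [(array([ 51., 169.]), array([ 0.4806, -0.1192]), np.float64(0.0399))]
160 [(array([ 43., 166.]), array([ 0.478 , -0.1217]), np.float64(0.0376))]
170 [(array([ 42., 164.]), array([ 0.477 , -0.1218]), np.float64(0.0368))]
180 [(array([ 42., 163.]), array([ 0.4768, -0.1218]), np.float64(0.0364))]
```

View pics/w1p.png

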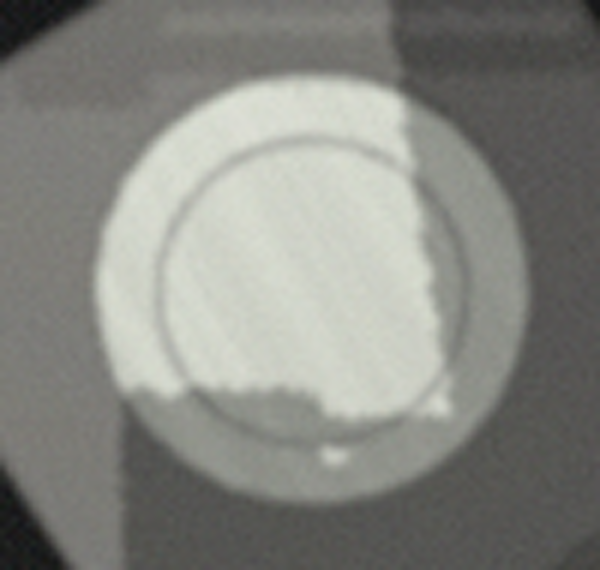

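Call:
{"fn": "step_arm", "kwargs": {"series": [{"ax":0,"ay":0,"az":0,"x":0,"y":0.04,"z":0,"claw":100},{"ax":0,"ay":0,"az":0,"x":0.005,"y":0.08,"z":0,"claw":100},{"ax":0,"ay":0,"az":0,"x":0.01,"y":0.12,"z":0,"claw":100},{"ax":0,"ay":0,"az":0,"x":0.015,"y":0.16,"z":0,"claw":100},{"ax":0,"ay":0,"az":0,"x":0.02,"y":0.2,"z":0,"claw":100},{"ax":0,"ay":0,"az":0,"x":0.025,"y":0.24,"z":0,"claw":100},{"ax":0,"ay":0,"az":0,"x":0.03,"y":0.28,"z":0,"claw":100},{"ax":0,"ay":0,"az":0,"x":0.03,"y":0.316,"z":0,"claw":100},{"ax":0,"ay":0,"az":0,"x":0.03,"y":0.336,"z":0,"claw":100},{"ax":0,"ay":0,"az":0,"x":0.03,"y":0.336,"z":0,"claw":100},{"ax":0,"ay":0,"az":0,"x":0.03,"y":0.336,"z":0,"claw":100}]}}

```text
time_s: 3.5
tool_pos: [0.5297, 0.2191, 0.2994]
tool_rot: [-180.0, 0.0, 160.0]
force: [-0.1, -0.5, 0.1]
grip_width: 0.0872
```

Run:
```python
from h import *
im,c,o=shot('wrist','w2.png'); print(o['tool_pos'],o['tool_rot'],o['qpos'])
print(blobs(im[:250],c,(8,110,120),(28,255,255),.018))
print(blobs(im[:250],c,(8,70,100),(28,255,255),.018))
```

```text
[0.52974785 0.21909911 0.2994409 ] [-1.79959850e+02  6.21754677e-03  1.60015269e+02] [ 19.39257589  13.16516835 -52.26411452  86.73663633  10.44301915
  85.22485973  37.00059662]
[(array([252., 198.]), array([0.5447, 0.1712]), np.float64(0.0321)), (array([327., 186.]), array([0.5646, 0.2718]), np.float64(0.0288)), (array([230., 126.]), array([0.4461, 0.1781]), np.float64(0.0287)), (array([312., 106.]), array([0.4593, 0.2857]), np.float64(0.0286))]
[(array([252., 198.]), array([0.5449, 0.171 ]), np.float64(0.033)), (array([327., 186.]), array([0.5647, 0.2718]), np.float64(0.0295)), (array([230., 126.]), array([0.4461, 0.1781]), np.float64(0.0293)), (array([312., 106.]), array([0.4594, 0.2858]), np.float64(0.0291))]
```

View pics/w2.png

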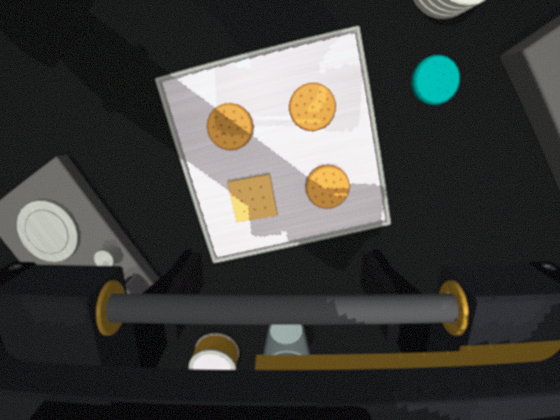

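The plate fits at about (0.485, -0.117) from the wrist, agreeing with the fixed cameras. The biscuits show at (327,186), (230,126) and (312,106), with the cracker at (252,198). Their y values disagree by about 3 mm, so I'll check each biscuit from directly above, keeping the same yaw for pick and place so any bias cancels.

Call:
{"fn": "step_arm", "kwargs": {"series": [{"ax":0,"ay":0,"az":0,"x":0.012,"y":0.018,"z":-0.04,"claw":100},{"ax":0,"ay":0,"az":0,"x":0.024,"y":0.036,"z":-0.08,"claw":100},{"ax":0,"ay":0,"az":0,"x":0.035,"y":0.053,"z":-0.12,"claw":100},{"ax":0,"ay":0,"az":0,"x":0.035,"y":0.053,"z":-0.15,"claw":100},{"ax":0,"ay":0,"az":0,"x":0.035,"y":0.053,"z":-0.15,"claw":100},{"ax":0,"ay":0,"az":0,"x":0.035,"y":0.053,"z":-0.15,"claw":100},{"ax":0,"ay":0,"az":0,"x":0.035,"y":0.053,"z":-0.15,"claw":100}]}}

```text
time_s: 4.25
tool_pos: [0.5662, 0.272, 0.1521]
tool_rot: [179.9, 0.2, 159.9]
force: [0.1, -0.4, 1.4]
grip_width: 0.087
```

Run:
```python
from h import *
im,c,o=shot('wrist','w3.png'); print(o['tool_pos'],o['tool_rot'])
print(blobs(im[:290],c,(8,70,100),(28,255,255),.018))
```

```text
[0.56623653 0.27202702 0.1520531 ] [1.79889123e+02 1.78054762e-01 1.59942230e+02]
[(array([174., 219.]), array([0.5451, 0.1733]), np.float64(0.0334)), (array([281., 202.]), array([0.5646, 0.2729]), np.float64(0.0296)), (array([133., 114.]), array([0.4472, 0.1801]), np.float64(0.0299)), (array([254.,  82.]), array([0.4601, 0.2867]), np.float64(0.0293))]
```

View pics/w3.png

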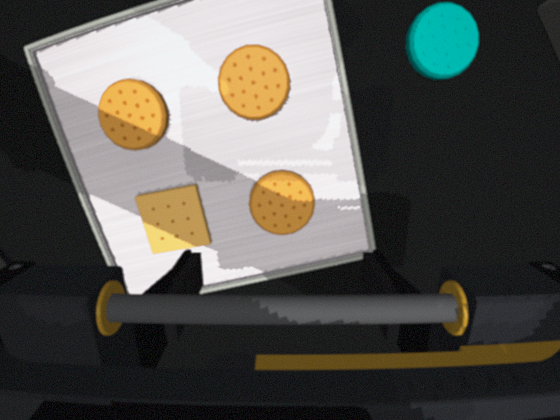

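B1 is directly below at (281,202), which gives (0.5646, 0.2729). I'll descend and grip it.

Call:
{"fn": "step_arm", "kwargs": {"series": [{"ax":0,"ay":0,"az":0,"x":0,"y":0,"z":-0.04,"claw":100},{"ax":0,"ay":0,"az":0,"x":0,"y":0,"z":-0.08,"claw":100},{"ax":0,"ay":0,"az":0,"x":0,"y":0,"z":-0.11,"claw":100},{"ax":0,"ay":0,"az":0,"x":0,"y":0,"z":-0.125,"claw":100},{"ax":0,"ay":0,"az":0,"x":0,"y":0,"z":-0.132,"claw":100},{"ax":0,"ay":0,"az":0,"x":0,"y":0,"z":-0.135,"claw":100},{"ax":0,"ay":0,"az":0,"x":0,"y":0,"z":-0.135,"claw":100},{"ax":0,"ay":0,"az":0,"x":0,"y":0,"z":-0.135,"claw":60},{"ax":0,"ay":0,"az":0,"x":0,"y":0,"z":-0.135,"claw":60},{"ax":0,"ay":0,"az":0,"x":0,"y":0,"z":-0.135,"claw":60},{"ax":0,"ay":0,"az":0,"x":0,"y":0,"z":-0.135,"claw":60}], "squeeze": 15}}

```text
time_s: 5.4
tool_pos: [0.5649, 0.2727, 0.015]
tool_rot: [180.0, 0.0, 160.1]
force: [0.0, -0.1, -0.3]
grip_width: 0.0633
```

Call:
{"fn": "step_arm", "kwargs": {"series": [{"ax":0,"ay":0,"az":0,"x":0,"y":0,"z":0,"claw":50},{"ax":0,"ay":0,"az":0,"x":0,"y":0,"z":0,"claw":50},{"ax":0,"ay":0,"az":0,"x":0,"y":0,"z":0,"claw":50},{"ax":0,"ay":0,"az":0,"x":0,"y":0,"z":0.01,"claw":50},{"ax":0,"ay":0,"az":0,"x":0,"y":0,"z":0.03,"claw":50},{"ax":0,"ay":0,"az":0,"x":0,"y":0,"z":0.06,"claw":50},{"ax":0,"ay":0,"az":0,"x":0,"y":0,"z":0.1,"claw":50},{"ax":0,"ay":0,"az":0,"x":0,"y":0,"z":0.135,"claw":50},{"ax":0,"ay":0,"az":0,"x":0,"y":0,"z":0.135,"claw":50},{"ax":0,"ay":0,"az":0,"x":0,"y":0,"z":0.135,"claw":50}]}}

```text
time_s: 6.4
tool_pos: [0.565, 0.2728, 0.1507]
tool_rot: [179.9, 0.1, 160.1]
force: [-0.2, 0.6, -1.4]
grip_width: 0.0614
```

Run:
```python
from h import *
im,c,o=shot('wrist','w4.png'); print(o['tool_pos'],o['tool_rot'],o['grip_width'])
print(blobs(im,c,(8,70,40),(28,255,255),o['tool_pos'][2]+.003))
```

```text
[0.56503906 0.2728144  0.15067864] [1.79939206e+02 9.69189738e-02 1.60065866e+02] 0.0613977620420012
[(array([367., 359.]), array([0.6476, 0.2977]), np.float64(0.0602)), (array([411., 309.]), array([0.6067, 0.3272]), np.float64(0.0128)), (array([152., 309.]), array([0.562 , 0.2047]), np.float64(0.0125)), (array([282., 263.]), array([0.5582, 0.2755]), np.float64(0.0264)), (array([173., 220.]), array([0.5188, 0.2337]), np.float64(0.0175)), (array([132., 116.]), array([0.4674, 0.2373]), np.float64(0.0157)), (array([254.,  84.]), array([0.4742, 0.2932]), np.float64(0.0154))]
```

View pics/w4.png

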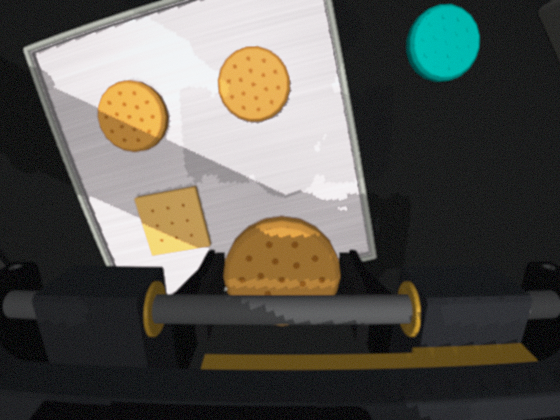

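The biscuit is held. In the view it sits at (282,270) between the fingers, partly behind the bar. I'll measure its offset in the hand.

```bash
cat >> h.py <<'E'
def inhand(im,c,o):
    m=cv2.inRange(cv2.cvtColor(im,cv2.COLOR_BGR2HSV),np.array((5,70,40)),np.array((30,255,255)))
    m=cv2.morphologyEx(m,cv2.MORPH_CLOSE,np.ones((5,5),np.uint8))
    n,lab,st,ce=cv2.connectedComponentsWithStats(m)
    l=lab[265,282]; k=cv2.findContours((lab==l).astype(np.uint8),cv2.RETR_EXTERNAL,cv2.CHAIN_APPROX_NONE)[0][0].reshape(-1,2)
    k=k[k[:,1]<270]
    q=toplane(c,k,o['tool_pos'][2]+.003)
    Rt=R.from_euler('xyz',o['tool_rot'],degrees=True)
    t=Rt.inv().apply(q-o['tool_pos'])[:,:2]
    from scipy.optimize import least_squares
    s=least_squares(lambda p:np.hypot(t[:,0]-p[0],t[:,1]-p[1])-.0302,[0,0],loss='soft_l1',f_scale=.0005)
    return 'free',fitc(t),'fixed r .0302',s.x.round(4),np.abs(s.fun).max(),len(k)
E
python3 - <<'E'
from h import *
im=cv2.imread('pics/w4.png');o=status.get_obs();print(inhand(im,cam('wrist',o),o))
E
```

```text
('free', (array([0.00332434, 0.00019171]), np.float64(0.028901755197982704)), 'fixed r .0302', array([0.0018, 0.0002]), np.float64(0.0013836859815039085), 155)
```

Call:
{"fn": "step_arm", "kwargs": {"series": [{"ax":0,"ay":0,"az":0,"x":0,"y":-0.02,"z":0.03,"claw":50},{"ax":0,"ay":0,"az":0,"x":-0.01,"y":-0.05,"z":0.06,"claw":50},{"ax":0,"ay":0,"az":0,"x":-0.02,"y":-0.09,"z":0.085,"claw":50},{"ax":0,"ay":0,"az":0,"x":-0.03,"y":-0.13,"z":0.1,"claw":50},{"ax":0,"ay":0,"az":0,"x":-0.04,"y":-0.175,"z":0.11,"claw":50},{"ax":0,"ay":0,"az":0,"x":-0.05,"y":-0.22,"z":0.12,"claw":50},{"ax":0,"ay":0,"az":0,"x":-0.06,"y":-0.265,"z":0.13,"claw":50},{"ax":0,"ay":0,"az":0,"x":-0.07,"y":-0.31,"z":0.14,"claw":50},{"ax":0,"ay":0,"az":0,"x":-0.08,"y":-0.35,"z":0.15,"claw":50},{"ax":0,"ay":0,"az":0,"x":-0.08,"y":-0.38,"z":0.15,"claw":50},{"ax":0,"ay":0,"az":0,"x":-0.08,"y":-0.39,"z":0.15,"claw":50},{"ax":0,"ay":0,"az":0,"x":-0.08,"y":-0.39,"z":0.15,"claw":50}]}}

```text
time_s: 7.65
tool_pos: [0.4839, -0.1186, 0.298]
tool_rot: [179.9, -0.2, 159.9]
force: [0.8, -0.3, -0.8]
grip_width: 0.0618
```

Run:
```python
from h import *
im,c,o=shot('wrist','w5.png'); print(o['tool_pos'],o['tool_rot'],o['grip_width'],o['qpos'])
cv2.imwrite('pics/w5p.png',cv2.resize(im[120:215,225:325],None,fx=6,fy=6,interpolation=cv2.INTER_CUBIC))
g=cv2.GaussianBlur(cv2.cvtColor(im,cv2.COLOR_BGR2GRAY),(3,3),0)
# radial edge search for plate rim: outermost gradient along rays near expected r
c0=proj(c,[[.485,-.117,.038]])[0]; print('pred',c0)
pts=[]
for a in np.radians(np.arange(0,360,4)):
    P=np.array([[.485+r*np.cos(a),-.117+r*np.sin(a),.038] for r in np.arange(.040,.053,.0005)])
    u=proj(c,P).astype(np.float32); v=cv2.remap(g,u[:,0].reshape(1,-1),u[:,1].reshape(1,-1),cv2.INTER_LINEAR)[0].astype(float)
    d=v[:-2]-v[2:]; i=d.argmax()
    if d[i]>15: pts.append(P[i+1,:2])
pts=np.array(pts)
for _ in range(4):
    e,r=fitc(pts); res=np.abs(np.hypot(*(pts-e).T)-r); pts=pts[res<max(.001,2*np.median(res))]
print(e,r,len(pts))
```

```text
[ 0.4839375  -0.11858473  0.29804396] [ 1.79945845e+02 -1.70545504e-01  1.59892563e+02] 0.06183505388948418 [ 50.33309792  -0.17696903 -39.06814196  96.69373022  -0.19245763
  83.60389888  81.17943565]
pred [282.75374364 179.84734504]
[ 0.48550568 -0.11796202] 0.0453696786112566 50
```

View pics/w5.png

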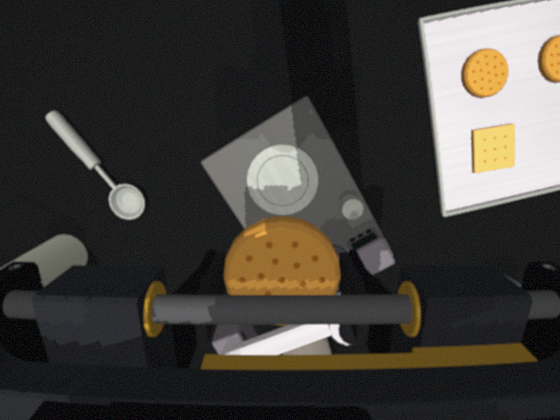

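Call:
{"fn": "step_arm", "kwargs": {"series": [{"ax":0,"ay":0,"az":0,"x":0.001,"y":0,"z":-0.04,"claw":50},{"ax":0,"ay":0,"az":0,"x":0.001,"y":0,"z":-0.085,"claw":50},{"ax":0,"ay":0,"az":0,"x":0.001,"y":0,"z":-0.13,"claw":50},{"ax":0,"ay":0,"az":0,"x":0.001,"y":0,"z":-0.17,"claw":50},{"ax":0,"ay":0,"az":0,"x":0.001,"y":0,"z":-0.205,"claw":50},{"ax":0,"ay":0,"az":0,"x":0.001,"y":0,"z":-0.225,"claw":50},{"ax":0,"ay":0,"az":0,"x":0.001,"y":0,"z":-0.238,"claw":50},{"ax":0,"ay":0,"az":0,"x":0.001,"y":0,"z":-0.244,"claw":50},{"ax":0,"ay":0,"az":0,"x":0.001,"y":0,"z":-0.246,"claw":50},{"ax":0,"ay":0,"az":0,"x":0.001,"y":0,"z":-0.247,"claw":50},{"ax":0,"ay":0,"az":0,"x":0.001,"y":0,"z":-0.247,"claw":50},{"ax":0,"ay":0,"az":0,"x":0.001,"y":0,"z":-0.247,"claw":50}]}}

```text
time_s: 8.9
tool_pos: [0.4863, -0.1176, 0.0534]
tool_rot: [-180.0, 0.1, 160.1]
force: [-0.2, 0.1, -0.2]
grip_width: 0.0613
```

Call:
{"fn": "step_arm", "kwargs": {"series": [{"ax":0,"ay":0,"az":0,"x":0,"y":0,"z":-0.001,"claw":50},{"ax":0,"ay":0,"az":0,"x":0,"y":0,"z":-0.002,"claw":50},{"ax":0,"ay":0,"az":0,"x":0,"y":0,"z":-0.003,"claw":50},{"ax":0,"ay":0,"az":0,"x":0,"y":0,"z":-0.0035,"claw":50},{"ax":0,"ay":0,"az":0,"x":0,"y":0,"z":-0.0035,"claw":50}]}}

```text
time_s: 9.4
tool_pos: [0.4856, -0.1174, 0.0489]
tool_rot: [180.0, -0.0, 160.1]
force: [-0.6, -0.5, -0.1]
grip_width: 0.0616
```

Run:
```python
from h import *
o=status.get_obs();print(o['tool_pos'],o['tool_rot'],o['force'])
for n in ['scene','side']: 
    im,c,_=shot(n)
    x,y=(180,140) if n=='scene' else (250,130)
    cv2.imwrite(f'pics/{n}6.png',cv2.resize(im[y:y+120,x:x+150],None,fx=5,fy=5,interpolation=cv2.INTER_CUBIC))
```

```text
[ 0.48560453 -0.11742394  0.04894541] [ 1.79993570e+02 -1.17614708e-02  1.60063125e+02] [-0.59739294 -0.53052594 -0.06113966]
```

View pics/side6.png

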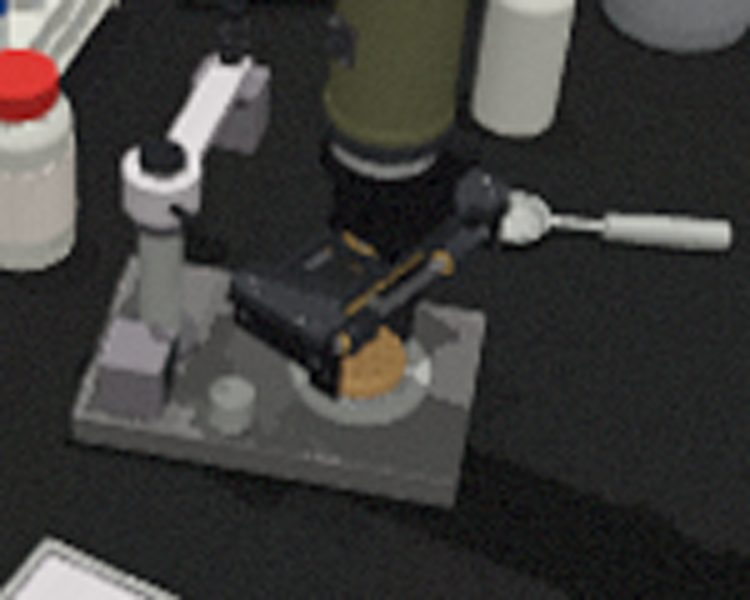

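View pics/scene6.png

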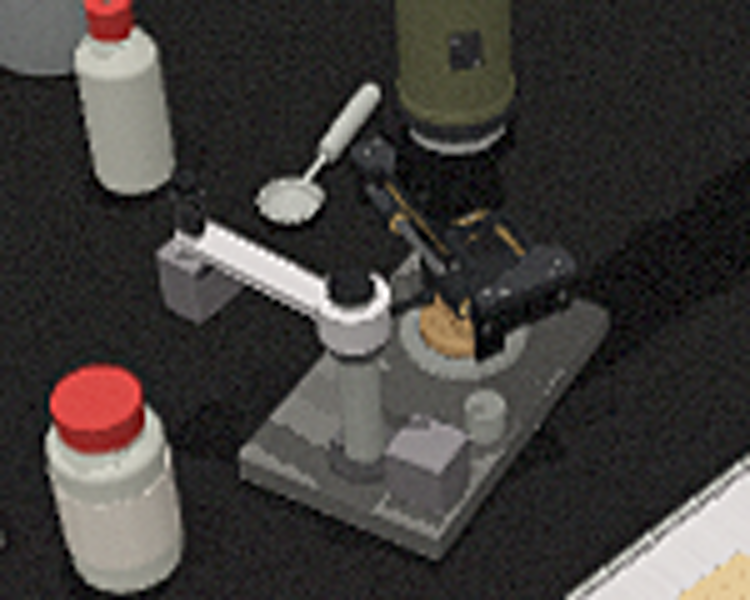

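The biscuit is centred just above the plate, with no contact force yet. I'll creep down.

Call:
{"fn": "step_arm", "kwargs": {"series": [{"ax":0,"ay":0,"az":0,"x":0,"y":0,"z":-0.0005,"claw":50},{"ax":0,"ay":0,"az":0,"x":0,"y":0,"z":-0.001,"claw":50},{"ax":0,"ay":0,"az":0,"x":0,"y":0,"z":-0.001,"claw":50}]}}

```text
time_s: 9.8
tool_pos: [0.4858, -0.1174, 0.0488]
tool_rot: [-180.0, -0.0, 160.1]
force: [-1.7, 0.2, 6.4]
grip_width: 0.0618
```

It's seated, with 6 N of contact force. I'll release and lift.

Call:
{"fn": "step_arm", "kwargs": {"series": [{"ax":0,"ay":0,"az":0,"x":0,"y":0,"z":0.0005,"claw":80},{"ax":0,"ay":0,"az":0,"x":0,"y":0,"z":0.0005,"claw":100},{"ax":0,"ay":0,"az":0,"x":0,"y":0,"z":0.0005,"claw":100},{"ax":0,"ay":0,"az":0,"x":0,"y":0,"z":0.0005,"claw":100},{"ax":0,"ay":0,"az":0,"x":0,"y":0,"z":0.0005,"claw":100},{"ax":0,"ay":0,"az":0,"x":0,"y":0,"z":0.02,"claw":100},{"ax":0,"ay":0,"az":0,"x":0,"y":0,"z":0.06,"claw":100},{"ax":0,"ay":0,"az":0,"x":0,"y":0,"z":0.105,"claw":100},{"ax":0,"ay":0,"az":0,"x":0,"y":0,"z":0.15,"claw":100},{"ax":0,"ay":0,"az":0,"x":0,"y":0,"z":0.15,"claw":100},{"ax":0,"ay":0,"az":0,"x":0,"y":0,"z":0.15,"claw":100}]}}

```text
time_s: 10.9
tool_pos: [0.4863, -0.1177, 0.199]
tool_rot: [-180.0, 0.1, 160.1]
force: [0.2, -0.2, -0.7]
grip_width: 0.087
```

Run:
```python
from h import *
im,c,o=shot('wrist','w7.png'); print(o['tool_pos'],o['tool_rot'],o['grip_width'])
print(blobs(im,c,(8,70,60),(28,255,255),.052))
p=proj(c,[[.485,-.117,.052]])[0];print(p)
x,y=int(p[0])-80,int(p[1])-70
cv2.imwrite('pics/w7p.png',cv2.resize(im[y:y+130,x:x+160],None,fx=4.5,fy=4.5,interpolation=cv2.INTER_CUBIC))
```

```text
[ 0.48628123 -0.11768433  0.19900669] [-1.79966512e+02  1.41124026e-01  1.60051021e+02] 0.08698411563698064
[(array([407., 358.]), array([ 0.6841, -0.0311]), np.float64(0.1125)), (array([456., 308.]), array([0.6623, 0.0114]), np.float64(0.0258)), (array([108., 308.]), array([ 0.538, -0.33 ]), np.float64(0.0258)), (array([282., 200.]), array([ 0.4857, -0.1171]), np.float64(0.0299)), (array([540., 156.]), array([0.5293, 0.1303]), np.float64(0.0268)), (array([538.,  60.]), array([0.4417, 0.1418]), np.float64(0.0264))]
[281.71391226 199.84796708]
```

View pics/w7p.png

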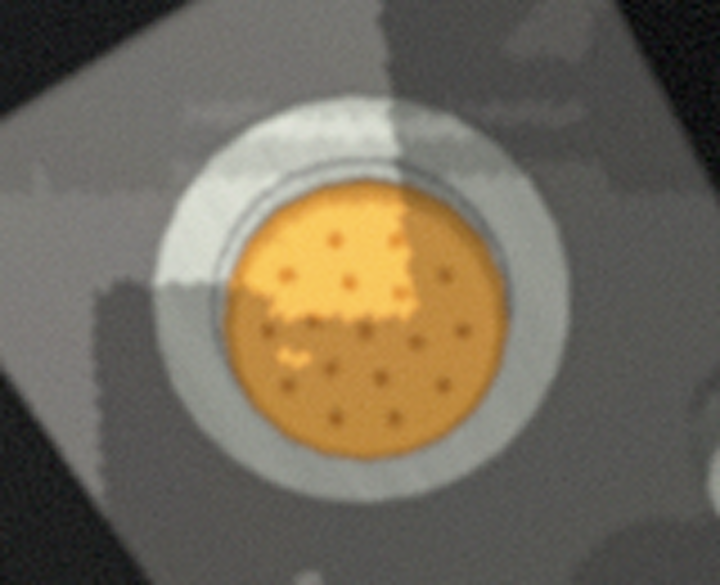

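Run:
```python
from h import *
c=cam('wrist',status.get_obs())
print(toplane(c,[[281.2,195.3]],.038),toplane(c,[[282.2,199.7]],.052))
```

```text
[[ 0.48216602 -0.11660841  0.038     ]] [[ 0.48326776 -0.11598299  0.052     ]]
```

Biscuit 1 is flat in the marked ring, about 1 mm off the plate centre. On to B3.

Call:
{"fn": "step_arm", "kwargs": {"series": [{"ax":0,"ay":0,"az":0,"x":-0.004,"y":0.03,"z":0.0015,"claw":100},{"ax":0,"ay":0,"az":0,"x":-0.01,"y":0.07,"z":0.0015,"claw":100},{"ax":0,"ay":0,"az":0,"x":-0.016,"y":0.115,"z":0.0015,"claw":100},{"ax":0,"ay":0,"az":0,"x":-0.022,"y":0.16,"z":0,"claw":100},{"ax":0,"ay":0,"az":0,"x":-0.028,"y":0.205,"z":-0.01,"claw":100},{"ax":0,"ay":0,"az":0,"x":-0.034,"y":0.25,"z":-0.025,"claw":100},{"ax":0,"ay":0,"az":0,"x":-0.038,"y":0.28,"z":-0.04,"claw":100},{"ax":0,"ay":0,"az":0,"x":-0.039,"y":0.297,"z":-0.0485,"claw":100},{"ax":0,"ay":0,"az":0,"x":-0.039,"y":0.297,"z":-0.0485,"claw":100},{"ax":0,"ay":0,"az":0,"x":-0.039,"y":0.297,"z":-0.0485,"claw":100},{"ax":0,"ay":0,"az":0,"x":-0.039,"y":0.297,"z":-0.0485,"claw":100}]}}

```text
time_s: 12.05
tool_pos: [0.4469, 0.1781, 0.1493]
tool_rot: [-180.0, -0.0, 160.0]
force: [-0.5, -0.6, -0.4]
grip_width: 0.0871
```

Run:
```python
from h import *
im,c,o=shot('wrist','w8.png'); print(o['tool_pos'],o['tool_rot'],o['qpos'])
print([b for b in blobs(im[:290],c,(8,70,60),(28,255,255),.018)])
```

```text
[0.44689807 0.17806715 0.14928187] [-1.79961452e+02 -2.58262971e-02  1.59950179e+02] [ 31.86246467   5.29550881 -58.43843039 110.78782398   4.92563753
  66.55804201  41.51642337]
[(array([306., 279.]), array([0.5242, 0.1749]), np.float64(0.0227)), (array([280., 203.]), array([0.4443, 0.1778]), np.float64(0.0296)), (array([398., 176.]), array([0.4574, 0.2843]), np.float64(0.0298))]
```

View pics/w8.png

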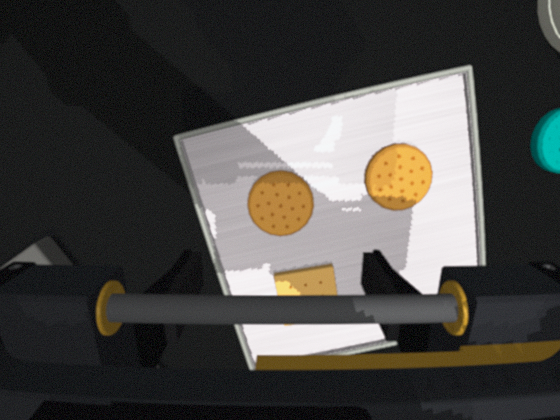

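Run:
```python
from h import *
for i in range(2):
    im,c,o=shot('wrist'); print(o['tool_pos'],o['tool_rot'])
    print([b for b in blobs(im[:250],c,(8,70,60),(28,255,255),.018)])
```

```text
[0.44716143 0.17803423 0.14955696] [-1.79974200e+02  1.08289116e-02  1.59921652e+02]
[(array([280., 202.]), array([0.4443, 0.1777]), np.float64(0.0296)), (array([398., 176.]), array([0.4574, 0.2843]), np.float64(0.0298))]
[0.4472042  0.17818652 0.14970102] [-1.79979756e+02  2.95402343e-02  1.59927788e+02]
[(array([280., 202.]), array([0.4443, 0.1778]), np.float64(0.0296)), (array([397., 176.]), array([0.4574, 0.2844]), np.float64(0.0297))]
```

Call:
{"fn": "step_arm", "kwargs": {"series": [{"ax":0,"ay":0,"az":0,"x":-0.002,"y":-0.0015,"z":-0.04,"claw":100},{"ax":0,"ay":0,"az":0,"x":-0.002,"y":-0.0015,"z":-0.08,"claw":100},{"ax":0,"ay":0,"az":0,"x":-0.002,"y":-0.0015,"z":-0.11,"claw":100},{"ax":0,"ay":0,"az":0,"x":-0.002,"y":-0.0015,"z":-0.125,"claw":100},{"ax":0,"ay":0,"az":0,"x":-0.002,"y":-0.0015,"z":-0.132,"claw":100},{"ax":0,"ay":0,"az":0,"x":-0.002,"y":-0.0015,"z":-0.135,"claw":100},{"ax":0,"ay":0,"az":0,"x":-0.002,"y":-0.0015,"z":-0.135,"claw":100},{"ax":0,"ay":0,"az":0,"x":-0.002,"y":-0.0015,"z":-0.135,"claw":70},{"ax":0,"ay":0,"az":0,"x":-0.002,"y":-0.0015,"z":-0.135,"claw":50},{"ax":0,"ay":0,"az":0,"x":-0.002,"y":-0.0015,"z":-0.135,"claw":50},{"ax":0,"ay":0,"az":0,"x":-0.002,"y":-0.0015,"z":-0.135,"claw":50},{"ax":0,"ay":0,"az":0,"x":-0.002,"y":-0.0015,"z":-0.135,"claw":50}]}}

```text
time_s: 13.4
tool_pos: [0.445, 0.1781, 0.0149]
tool_rot: [180.0, 0.0, 160.1]
force: [-1.1, -0.5, 2.7]
grip_width: 0.0616
```

Call:
{"fn": "step_arm", "kwargs": {"series": [{"ax":0,"ay":0,"az":0,"x":0,"y":0,"z":0,"claw":50},{"ax":0,"ay":0,"az":0,"x":0,"y":0,"z":0,"claw":50},{"ax":0,"ay":0,"az":0,"x":0,"y":0,"z":0.01,"claw":50},{"ax":0,"ay":0,"az":0,"x":0,"y":0,"z":0.03,"claw":50},{"ax":0,"ay":0,"az":0,"x":0,"y":0,"z":0.06,"claw":50},{"ax":0,"ay":0,"az":0,"x":0,"y":0,"z":0.1,"claw":50},{"ax":0,"ay":0,"az":0,"x":0,"y":0,"z":0.135,"claw":50},{"ax":0,"ay":0,"az":0,"x":0,"y":0,"z":0.135,"claw":50}]}}

```text
time_s: 14.2
tool_pos: [0.4476, 0.1797, 0.1543]
tool_rot: [179.8, 0.5, 160.1]
force: [1.0, 0.7, -0.2]
grip_width: 0.0615
```

Run:
```python
from h import *
im,c,o=shot('wrist','w9.png'); print(o['tool_pos'],o['tool_rot'],o['grip_width'])
print(inhand(im,c,o))
```

```text
[0.44760547 0.1796515  0.15426755] [179.78468005   0.45630326 160.07672313] 0.06152735279666117
('free', (array([0.00359141, 0.00019149]), np.float64(0.028865134080042668)), 'fixed r .0302', array([0.002 , 0.0002]), np.float64(0.0014208103176793288), 154)
```

View pics/w9.png

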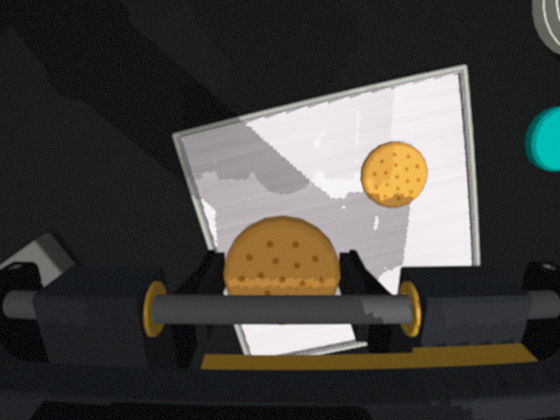

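Held with the same in-hand offset as the first. I'll carry it to the stack.

Call:
{"fn": "step_arm", "kwargs": {"series": [{"ax":0,"ay":0,"az":0,"x":0.003,"y":-0.025,"z":0.025,"claw":50},{"ax":0,"ay":0,"az":0,"x":0.008,"y":-0.06,"z":0.045,"claw":50},{"ax":0,"ay":0,"az":0,"x":0.014,"y":-0.1,"z":0.05,"claw":50},{"ax":0,"ay":0,"az":0,"x":0.02,"y":-0.145,"z":0.05,"claw":50},{"ax":0,"ay":0,"az":0,"x":0.026,"y":-0.19,"z":0.05,"claw":50},{"ax":0,"ay":0,"az":0,"x":0.032,"y":-0.235,"z":0.05,"claw":50},{"ax":0,"ay":0,"az":0,"x":0.037,"y":-0.27,"z":0.05,"claw":50},{"ax":0,"ay":0,"az":0,"x":0.0405,"y":-0.29,"z":0.045,"claw":50},{"ax":0,"ay":0,"az":0,"x":0.0405,"y":-0.296,"z":0.03,"claw":50},{"ax":0,"ay":0,"az":0,"x":0.0405,"y":-0.296,"z":0.005,"claw":50},{"ax":0,"ay":0,"az":0,"x":0.0405,"y":-0.296,"z":-0.03,"claw":50},{"ax":0,"ay":0,"az":0,"x":0.0405,"y":-0.296,"z":-0.055,"claw":50}]}}

```text
time_s: 15.45
tool_pos: [0.4835, -0.1148, 0.0913]
tool_rot: [179.9, -0.2, 160.3]
force: [0.2, 0.3, -0.1]
grip_width: 0.0615
```

Call:
{"fn": "step_arm", "kwargs": {"series": [{"ax":0,"ay":0,"az":0,"x":0,"y":0,"z":-0.012,"claw":50},{"ax":0,"ay":0,"az":0,"x":0,"y":0,"z":-0.02,"claw":50},{"ax":0,"ay":0,"az":0,"x":0,"y":0,"z":-0.025,"claw":50},{"ax":0,"ay":0,"az":0,"x":0,"y":0,"z":-0.028,"claw":50},{"ax":0,"ay":0,"az":0,"x":0,"y":0,"z":-0.03,"claw":50},{"ax":0,"ay":0,"az":0,"x":0,"y":0,"z":-0.031,"claw":50},{"ax":0,"ay":0,"az":0,"x":0,"y":0,"z":-0.031,"claw":50},{"ax":0,"ay":0,"az":0,"x":0,"y":0,"z":-0.031,"claw":50}]}}

```text
time_s: 16.25
tool_pos: [0.4855, -0.1181, 0.064]
tool_rot: [-180.0, 0.0, 160.1]
force: [-0.7, 0.0, -0.2]
grip_width: 0.0615
```

Commanded z is 0.064. I'll creep to contact.

Call:
{"fn": "step_arm", "kwargs": {"series": [{"ax":0,"ay":0,"az":0,"x":0,"y":0,"z":-0.0005,"claw":50},{"ax":0,"ay":0,"az":0,"x":0,"y":0,"z":-0.001,"claw":50},{"ax":0,"ay":0,"az":0,"x":0,"y":0,"z":-0.0013,"claw":50},{"ax":0,"ay":0,"az":0,"x":0,"y":0,"z":-0.0013,"claw":50}]}}

```text
time_s: 16.65
tool_pos: [0.4854, -0.118, 0.0629]
tool_rot: [-180.0, 0.0, 160.1]
force: [-1.4, 0.1, 4.5]
grip_width: 0.0614
```

Call:
{"fn": "step_arm", "kwargs": {"series": [{"ax":0,"ay":0,"az":0,"x":0,"y":0,"z":0.0003,"claw":80},{"ax":0,"ay":0,"az":0,"x":0,"y":0,"z":0.0003,"claw":100},{"ax":0,"ay":0,"az":0,"x":0,"y":0,"z":0.0003,"claw":100},{"ax":0,"ay":0,"az":0,"x":0,"y":0,"z":0.0003,"claw":100},{"ax":0,"ay":0,"az":0,"x":0,"y":0,"z":0.0003,"claw":100},{"ax":0,"ay":0,"az":0,"x":0,"y":0,"z":0.02,"claw":100},{"ax":0,"ay":0,"az":0,"x":0,"y":0,"z":0.06,"claw":100},{"ax":0,"ay":0,"az":0,"x":0,"y":0,"z":0.105,"claw":100},{"ax":0,"ay":0,"az":0,"x":0,"y":0,"z":0.1373,"claw":100},{"ax":0,"ay":0,"az":0,"x":0,"y":0,"z":0.1373,"claw":100},{"ax":0,"ay":0,"az":0,"x":0,"y":0,"z":0.1373,"claw":100}]}}

```text
time_s: 17.75
tool_pos: [0.4855, -0.1181, 0.2]
tool_rot: [-180.0, 0.1, 160.1]
force: [0.5, 0.1, -0.8]
grip_width: 0.087
```

Run:
```python
from h import *
im,c,o=shot('wrist','w10.png'); print(o['tool_pos'],o['tool_rot'],o['grip_width'])
print(blobs(im[:260],c,(8,70,60),(28,255,255),.066))
x,y=201,129
cv2.imwrite('pics/w10p.png',cv2.resize(im[y:y+130,x:x+160],None,fx=4.5,fy=4.5,interpolation=cv2.INTER_CUBIC))
```

```text
[ 0.48546166 -0.11810826  0.20004228] [-1.79970883e+02  8.48605054e-02  1.60050186e+02] 0.0869860958251113
[(array([282., 203.]), array([ 0.4842, -0.1173]), np.float64(0.0303)), (array([539., 157.]), array([0.5238, 0.1202]), np.float64(0.0257))]
```

View pics/w10p.png

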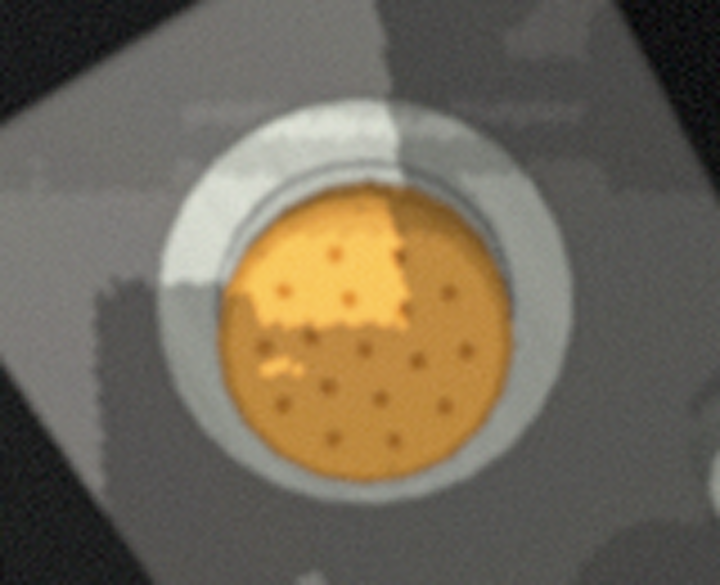

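Two biscuits are stacked neatly. Now the last one, B2.

Call:
{"fn": "step_arm", "kwargs": {"series": [{"ax":0,"ay":0,"az":0,"x":-0.002,"y":0.03,"z":0,"claw":100},{"ax":0,"ay":0,"az":0,"x":-0.005,"y":0.075,"z":0,"claw":100},{"ax":0,"ay":0,"az":0,"x":-0.008,"y":0.12,"z":0,"claw":100},{"ax":0,"ay":0,"az":0,"x":-0.011,"y":0.165,"z":0,"claw":100},{"ax":0,"ay":0,"az":0,"x":-0.014,"y":0.21,"z":0,"claw":100},{"ax":0,"ay":0,"az":0,"x":-0.017,"y":0.255,"z":0,"claw":100},{"ax":0,"ay":0,"az":0,"x":-0.02,"y":0.3,"z":-0.01,"claw":100},{"ax":0,"ay":0,"az":0,"x":-0.023,"y":0.345,"z":-0.025,"claw":100},{"ax":0,"ay":0,"az":0,"x":-0.0265,"y":0.385,"z":-0.04,"claw":100},{"ax":0,"ay":0,"az":0,"x":-0.0265,"y":0.404,"z":-0.05,"claw":100},{"ax":0,"ay":0,"az":0,"x":-0.0265,"y":0.404,"z":-0.05,"claw":100},{"ax":0,"ay":0,"az":0,"x":-0.0265,"y":0.404,"z":-0.05,"claw":100}]}}

```text
time_s: 19.0
tool_pos: [0.4577, 0.2855, 0.1482]
tool_rot: [-179.9, -0.1, 160.1]
force: [-0.2, -0.9, -0.3]
grip_width: 0.0872
```

Call:
{"fn": "step_arm", "kwargs": {"series": [{"ax":0,"ay":0,"az":0,"x":0,"y":0,"z":0,"claw":100},{"ax":0,"ay":0,"az":0,"x":0,"y":0,"z":0,"claw":100}]}}

```text
time_s: 19.2
tool_pos: [0.4595, 0.2845, 0.1498]
tool_rot: [-180.0, 0.1, 159.9]
force: [-0.1, 0.5, 0.4]
grip_width: 0.0871
```

Run:
```python
from h import *
im,c,o=shot('wrist','w11.png'); print(o['tool_pos'],o['tool_rot'],o['qpos'])
print([b for b in blobs(im[:290],c,(8,70,60),(28,255,255),.018)])
```

```text
[0.45953815 0.28447222 0.14982623] [-1.79972432e+02  6.42779682e-02  1.59911386e+02] [ 18.78951626  17.35752121 -61.30454657 103.11550144  16.33803806
  69.14045082  22.57776193]
[(array([283., 202.]), array([0.4577, 0.2869]), np.float64(0.0295))]
```

View pics/w11.png

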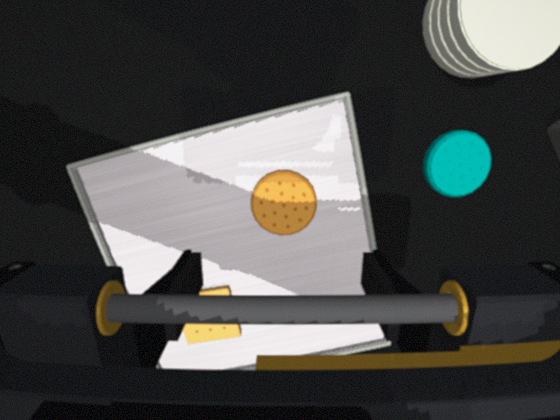

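Call:
{"fn": "step_arm", "kwargs": {"series": [{"ax":0,"ay":0,"az":0,"x":-0.001,"y":0.001,"z":-0.04,"claw":100},{"ax":0,"ay":0,"az":0,"x":-0.001,"y":0.001,"z":-0.08,"claw":100},{"ax":0,"ay":0,"az":0,"x":-0.001,"y":0.001,"z":-0.11,"claw":100},{"ax":0,"ay":0,"az":0,"x":-0.001,"y":0.001,"z":-0.125,"claw":100},{"ax":0,"ay":0,"az":0,"x":-0.001,"y":0.001,"z":-0.132,"claw":100},{"ax":0,"ay":0,"az":0,"x":-0.001,"y":0.001,"z":-0.135,"claw":100},{"ax":0,"ay":0,"az":0,"x":-0.001,"y":0.001,"z":-0.135,"claw":100},{"ax":0,"ay":0,"az":0,"x":-0.001,"y":0.001,"z":-0.135,"claw":70},{"ax":0,"ay":0,"az":0,"x":-0.001,"y":0.001,"z":-0.135,"claw":50},{"ax":0,"ay":0,"az":0,"x":-0.001,"y":0.001,"z":-0.135,"claw":50},{"ax":0,"ay":0,"az":0,"x":-0.001,"y":0.001,"z":-0.135,"claw":50},{"ax":0,"ay":0,"az":0,"x":-0.001,"y":0.001,"z":-0.135,"claw":50}]}}

```text
time_s: 20.45
tool_pos: [0.4579, 0.2872, 0.0149]
tool_rot: [180.0, 0.0, 160.1]
force: [0.4, -0.6, 2.0]
grip_width: 0.0617
```

Call:
{"fn": "step_arm", "kwargs": {"series": [{"ax":0,"ay":0,"az":0,"x":0,"y":0,"z":0,"claw":50},{"ax":0,"ay":0,"az":0,"x":0,"y":0,"z":0,"claw":50},{"ax":0,"ay":0,"az":0,"x":0,"y":0,"z":0.01,"claw":50},{"ax":0,"ay":0,"az":0,"x":0,"y":0,"z":0.03,"claw":50},{"ax":0,"ay":0,"az":0,"x":0,"y":0,"z":0.06,"claw":50},{"ax":0,"ay":0,"az":0,"x":0,"y":0,"z":0.1,"claw":50},{"ax":0,"ay":0,"az":0,"x":0,"y":0,"z":0.135,"claw":50},{"ax":0,"ay":0,"az":0,"x":0,"y":0,"z":0.135,"claw":50}]}}

```text
time_s: 21.25
tool_pos: [0.46, 0.2894, 0.1547]
tool_rot: [179.7, 0.4, 160.1]
force: [0.1, 0.4, -0.9]
grip_width: 0.0611
```

Run:
```python
from h import *
im,c,o=shot('wrist','w12.png'); print(o['tool_pos'],o['tool_rot'],o['grip_width'])
print(inhand(im,c,o))
```

```text
[0.45997947 0.28943228 0.154694  ] [179.65522548   0.35150699 160.07844421] 0.061060727970974844
('free', (array([0.00339   , 0.00018645]), np.float64(0.028800393056172626)), 'fixed r .0302', array([0.0017, 0.0001]), np.float64(0.0016697878822506083), 158)
```

Call:
{"fn": "step_arm", "kwargs": {"series": [{"ax":0,"ay":0,"az":0,"x":0.002,"y":-0.025,"z":0.025,"claw":50},{"ax":0,"ay":0,"az":0,"x":0.005,"y":-0.065,"z":0.045,"claw":50},{"ax":0,"ay":0,"az":0,"x":0.008,"y":-0.11,"z":0.05,"claw":50},{"ax":0,"ay":0,"az":0,"x":0.011,"y":-0.155,"z":0.05,"claw":50},{"ax":0,"ay":0,"az":0,"x":0.014,"y":-0.2,"z":0.05,"claw":50},{"ax":0,"ay":0,"az":0,"x":0.017,"y":-0.245,"z":0.05,"claw":50},{"ax":0,"ay":0,"az":0,"x":0.02,"y":-0.29,"z":0.05,"claw":50},{"ax":0,"ay":0,"az":0,"x":0.023,"y":-0.335,"z":0.05,"claw":50},{"ax":0,"ay":0,"az":0,"x":0.025,"y":-0.37,"z":0.05,"claw":50},{"ax":0,"ay":0,"az":0,"x":0.0275,"y":-0.395,"z":0.045,"claw":50},{"ax":0,"ay":0,"az":0,"x":0.0275,"y":-0.405,"z":0.03,"claw":50},{"ax":0,"ay":0,"az":0,"x":0.0275,"y":-0.405,"z":0,"claw":50}]}}

```text
time_s: 22.5
tool_pos: [0.4858, -0.1194, 0.1491]
tool_rot: [180.0, 0.1, 159.9]
force: [-0.0, -0.5, 0.5]
grip_width: 0.0614
```

Call:
{"fn": "step_arm", "kwargs": {"series": [{"ax":0,"ay":0,"az":0,"x":0,"y":0,"z":-0.03,"claw":50},{"ax":0,"ay":0,"az":0,"x":0,"y":0,"z":-0.05,"claw":50},{"ax":0,"ay":0,"az":0,"x":0,"y":0,"z":-0.062,"claw":50},{"ax":0,"ay":0,"az":0,"x":0,"y":0,"z":-0.067,"claw":50},{"ax":0,"ay":0,"az":0,"x":0,"y":0,"z":-0.07,"claw":50},{"ax":0,"ay":0,"az":0,"x":0,"y":0,"z":-0.072,"claw":50},{"ax":0,"ay":0,"az":0,"x":0,"y":0,"z":-0.072,"claw":50},{"ax":0,"ay":0,"az":0,"x":0,"y":0,"z":-0.072,"claw":50},{"ax":0,"ay":0,"az":0,"x":0,"y":0,"z":-0.0725,"claw":50},{"ax":0,"ay":0,"az":0,"x":0,"y":0,"z":-0.073,"claw":50},{"ax":0,"ay":0,"az":0,"x":0,"y":0,"z":-0.0733,"claw":50},{"ax":0,"ay":0,"az":0,"x":0,"y":0,"z":-0.0733,"claw":50}]}}

```text
time_s: 23.7
tool_pos: [0.4854, -0.1181, 0.0768]
tool_rot: [-180.0, 0.0, 160.1]
force: [-1.5, 0.2, 5.1]
grip_width: 0.0611
```

Call:
{"fn": "step_arm", "kwargs": {"series": [{"ax":0,"ay":0,"az":0,"x":0,"y":0,"z":0.0003,"claw":80},{"ax":0,"ay":0,"az":0,"x":0,"y":0,"z":0.0003,"claw":100},{"ax":0,"ay":0,"az":0,"x":0,"y":0,"z":0.0003,"claw":100},{"ax":0,"ay":0,"az":0,"x":0,"y":0,"z":0.0003,"claw":100},{"ax":0,"ay":0,"az":0,"x":0,"y":0,"z":0.0003,"claw":100},{"ax":0,"ay":0,"az":0,"x":0,"y":0,"z":0.02,"claw":100},{"ax":0,"ay":0,"az":0,"x":0,"y":0,"z":0.06,"claw":100},{"ax":0,"ay":0,"az":0,"x":0,"y":0,"z":0.105,"claw":100},{"ax":0,"ay":0,"az":0,"x":0,"y":0,"z":0.15,"claw":100},{"ax":0,"ay":0,"az":0,"x":0,"y":0,"z":0.195,"claw":100},{"ax":0,"ay":0,"az":0,"x":0,"y":0,"z":0.2233,"claw":100},{"ax":0,"ay":0,"az":0,"x":0,"y":0,"z":0.2233,"claw":100}]}}

```text
time_s: 24.9
tool_pos: [0.4875, -0.1182, 0.304]
tool_rot: [-180.0, 0.5, 160.1]
force: [0.0, 0.8, 0.7]
grip_width: 0.0869
```

Run:
```python
from h import *
im,c,o=shot('wrist','w13.png'); print(o['tool_pos'],o['tool_rot'],o['grip_width'],o['qpos'])
print(blobs(im[:260],c,(8,70,60),(28,255,255),.080))
for n in ['scene','side']: 
    im,c,_=shot(n)
    x,y=(180,140) if n=='scene' else (250,130)
    cv2.imwrite(f'pics/{n}13.png',cv2.resize(im[y:y+120,x:x+150],None,fx=5,fy=5,interpolation=cv2.INTER_CUBIC))
    print(n,[b for b in blobs(im,c,(8,90,60),(28,255,255),.080,60) if abs(b[1][0]-.48)<.03 and abs(b[1][1]+.117)<.03])
```

```text
[ 0.48747462 -0.11816619  0.30401005] [-179.95749692    0.45613323  160.06686674] 0.08691289107323713 [ 5.88590247e+01 -9.52505963e-02 -4.77057878e+01  9.59508110e+01
  4.14257902e-02  8.36689880e+01  8.12152922e+01]
[(array([281., 180.]), array([ 0.4844, -0.1175]), np.float64(0.0305)), (array([491., 143.]), array([0.5255, 0.1282]), np.float64(0.0288))]
scene [(array([272., 201.]), array([ 0.5009, -0.1015]), np.float64(0.0407))]
side [(array([322., 198.]), array([ 0.4815, -0.0983]), np.float64(0.0404))]
```

View pics/w13.png

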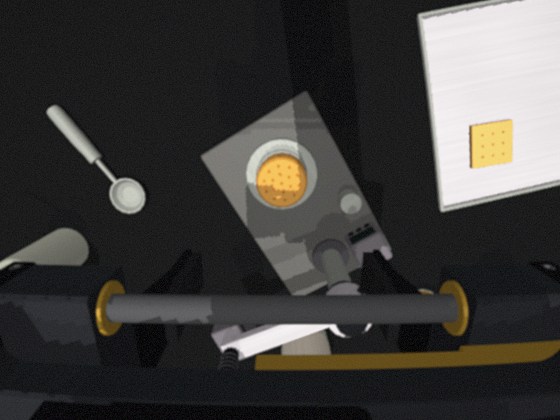

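View pics/side13.png

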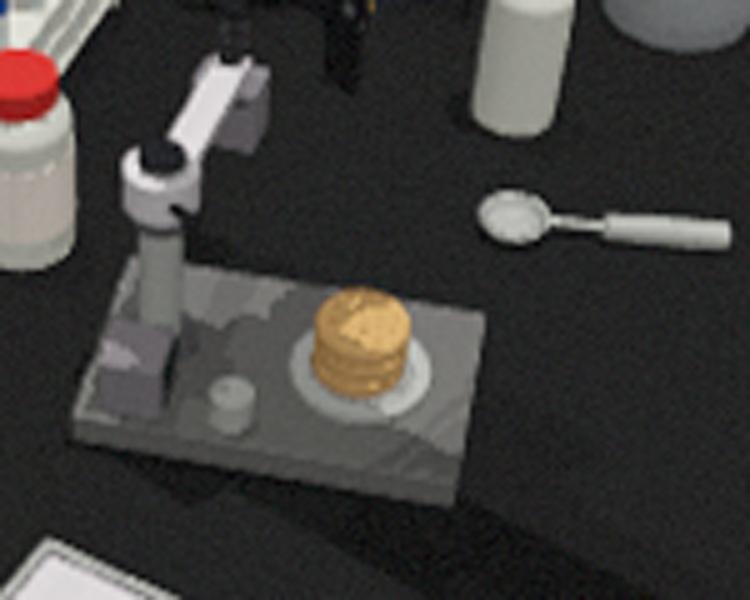

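View pics/scene13.png

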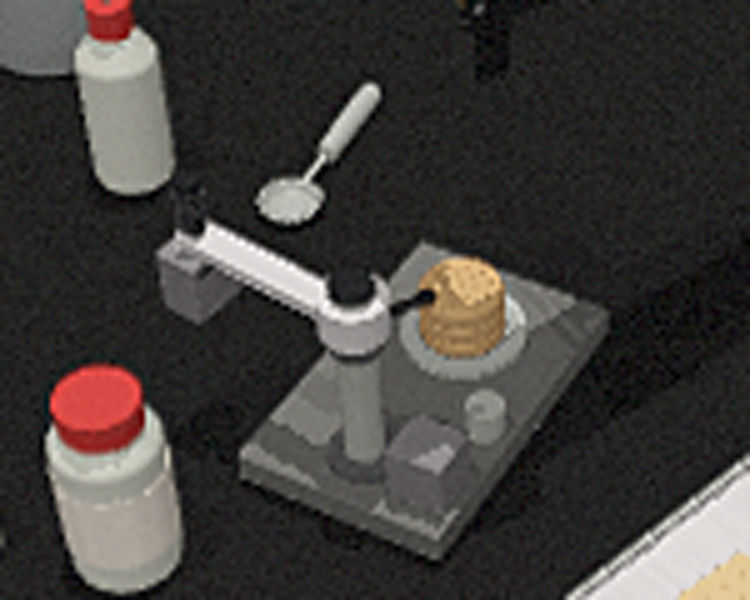

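All three biscuits are stacked neatly, concentric with the plate. The top of the stack is at (281,180), which gives (0.484, -0.1175). The cracker hasn't moved. Next I'll hover over the knob.

Call:
{"fn": "step_arm", "kwargs": {"series": [{"ax":0,"ay":0,"az":0,"x":0.03,"y":-0.022,"z":0.015,"claw":100},{"ax":0,"ay":0,"az":0,"x":0.06,"y":-0.044,"z":0.03,"claw":100},{"ax":0,"ay":0,"az":0,"x":0.09,"y":-0.066,"z":0.03,"claw":100},{"ax":0,"ay":0,"az":0,"x":0.12,"y":-0.088,"z":0.03,"claw":100},{"ax":0,"ay":0,"az":0,"x":0.1415,"y":-0.1045,"z":0.03,"claw":100},{"ax":0,"ay":0,"az":0,"x":0.1415,"y":-0.1045,"z":0.03,"claw":100},{"ax":0,"ay":0,"az":0,"x":0.1415,"y":-0.1045,"z":0.03,"claw":100},{"ax":0,"ay":0,"az":0,"x":0.1415,"y":-0.1045,"z":0.03,"claw":100}]}}

```text
time_s: 25.85
tool_pos: [0.6261, -0.2211, 0.3289]
tool_rot: [180.0, -0.1, 160.2]
force: [0.2, -1.0, 0.2]
grip_width: 0.087
```

Run:
```python
from h import *
im,c,o=shot('wrist','w14.png'); print(o['tool_pos'],o['tool_rot'],o['qpos'])
print(proj(c,[[.627,-.222,.212],[.617,-.09,.19]]))
```

```text
[ 0.62606145 -0.22107521  0.32894496] [ 1.79985226e+02 -9.19465017e-02  1.60157523e+02] [ 48.79088449  24.80215874 -46.2875637   70.09856915  17.62627188
  92.17374438  76.09543855]
[[280.7000377  212.2552188 ]
 [416.44002798 146.63228412]]
```

View pics/w14.png

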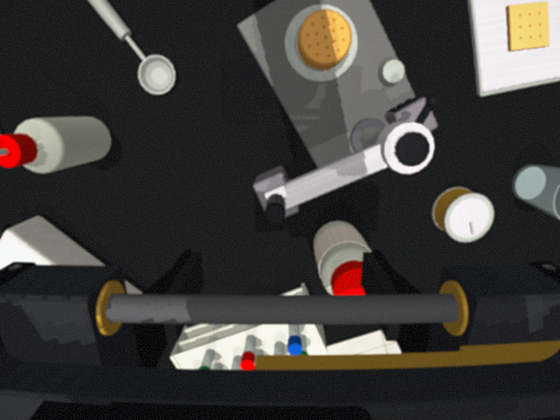

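Run:
```python
from h import *
im=cv2.imread('pics/w14.png')
a=cv2.resize(im[165:235,245:305],None,fx=8,fy=8,interpolation=cv2.INTER_CUBIC)
a=np.clip(a.astype(float)*2.5,0,255).astype(np.uint8)
b=cv2.resize(im[110:180,375:445],None,fx=8,fy=8,interpolation=cv2.INTER_CUBIC)
cv2.imwrite('pics/w14p.png',np.hstack([a[:560],np.zeros((560,8,3),np.uint8),b[:560,:300]]))
cv2.imwrite('pics/w14q.png',b)
c=cam('wrist',status.get_obs())
m=(cv2.cvtColor(im,cv2.COLOR_BGR2GRAY)[110:180,375:445]<60).astype(np.uint8)
n,lab,st,ce=cv2.connectedComponentsWithStats(m); l=lab[37,35]; print('cap',st[l],ce[l]+[375,110])
for z in (.18,.19,.2): print(z,toplane(c,[ce[l]+[375,110]],z))
```

```text
cap [ 21  23  33  32 823] [411.81652491 148.57837181]
0.18 [[ 0.61979183 -0.0910758   0.18      ]]
0.19 [[ 0.61752782 -0.0944634   0.19      ]]
0.2 [[ 0.61526382 -0.097851    0.2       ]]
```

View pics/w14p.png

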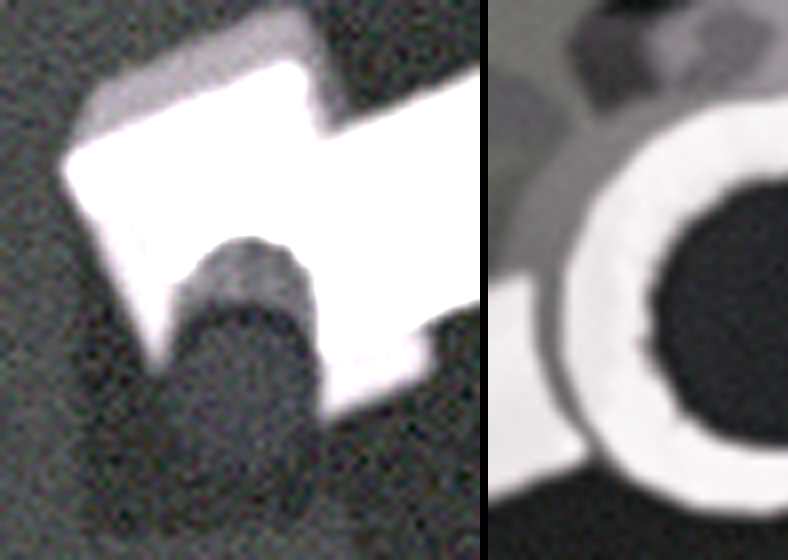

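View pics/w14q.png

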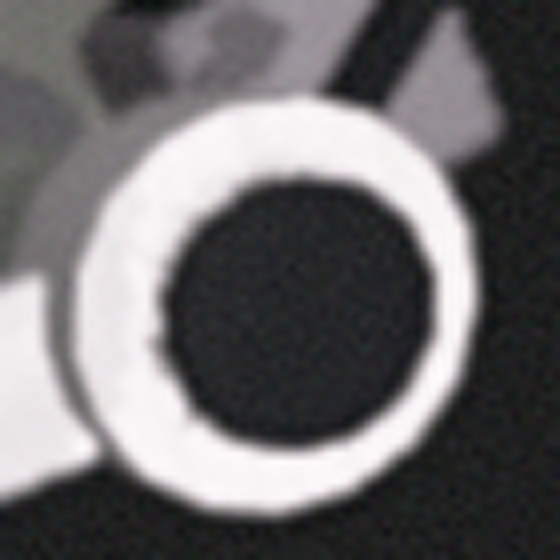

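Run:
```python
from h import *
o=status.get_obs();print(o['tool_pos'],o['tool_rot'])
c=cam('wrist',o)
k=toplane(c,[[274.9,212.3]],.212)[0]; print('knob',k, 'edge',np.linalg.norm(toplane(c,[[274.9+9.6,212.3]],.212)[0]-k))
# pivot from ring centre, choose height; check dist
for z in (.17,.18,.185,.19):
    p=toplane(c,[[409.4,147.8]],z)[0]; print(z,p,'d knob',np.linalg.norm((p-k)[:2]),'d plate',np.linalg.norm(p[:2]-[.4845,-.117]))
```

```text
[ 0.62605625 -0.22118893  0.32955009] [-1.79984958e+02 -3.37162968e-02  1.60146623e+02]
knob [ 0.62559395 -0.22698057  0.212     ] edge 0.008258759295018915
0.17 [ 0.62056505 -0.08973433  0.17      ] d knob 0.13733834079812926 d plate 0.13877000149264984
0.18 [ 0.61834868 -0.09305654  0.18      ] d knob 0.1341198671632266 d plate 0.1359733755730745
0.185 [ 0.6172405  -0.09471765  0.185     ] d knob 0.13252645111300987 d plate 0.13459771045358723
0.19 [ 0.61613232 -0.09637876  0.19      ] d knob 0.13094409647220404 d plate 0.13323776917054922
```

The knob fits at (0.6255, -0.227) and the pivot at about (0.618, -0.092), both consistent with the 135 mm radius. I'll turn the jaws tangential to the arm's final position (yaw about 191°) and go down over the knob.

Call:
{"fn": "step_arm", "kwargs": {"series": [{"ax":0,"ay":0,"az":8,"x":-0.0015,"y":-0.0045,"z":0,"claw":100},{"ax":0,"ay":0,"az":16,"x":-0.0015,"y":-0.0045,"z":0,"claw":100},{"ax":0,"ay":0,"az":24,"x":-0.0015,"y":-0.0045,"z":-0.02,"claw":90},{"ax":0,"ay":0,"az":31,"x":-0.0015,"y":-0.0045,"z":-0.05,"claw":80},{"ax":0,"ay":0,"az":31,"x":-0.0015,"y":-0.0045,"z":-0.08,"claw":70},{"ax":0,"ay":0,"az":31,"x":-0.0015,"y":-0.0045,"z":-0.085,"claw":70},{"ax":0,"ay":0,"az":31,"x":-0.0015,"y":-0.0045,"z":-0.085,"claw":70}]}}

```text
time_s: 26.6
tool_pos: [0.6244, -0.2268, 0.2446]
tool_rot: [-180.0, -0.1, -168.9]
force: [0.1, -0.9, 0.4]
grip_width: 0.0625
```

Run:
```python
from h import *
im,c,o=shot('wrist','w15.png'); print(o['tool_pos'],o['tool_rot'],o['qpos'],o['grip_width'])
```

```text
[ 0.62436783 -0.22675597  0.2446219 ] [-1.79990264e+02 -7.19049456e-02 -1.68941852e+02] [ 53.49613839  27.67876986 -50.9141123   78.25577822  21.28891518
  83.95421608 104.70672386] 0.06252331328282769
```

View pics/w15.png

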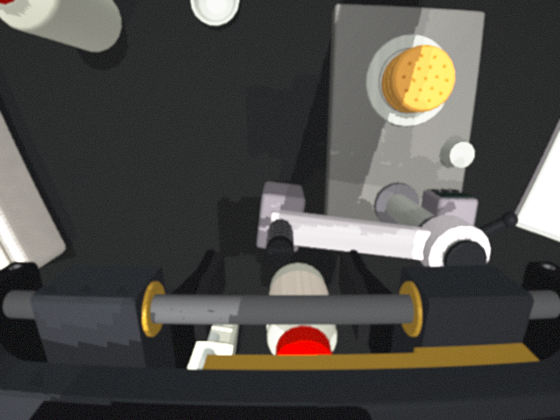

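The knob is centred between the fingers at (280,245). I'll descend and close gently.

Call:
{"fn": "step_arm", "kwargs": {"series": [{"ax":0,"ay":0,"az":0,"x":0,"y":0,"z":-0.03,"claw":70},{"ax":0,"ay":0,"az":0,"x":0,"y":0,"z":-0.05,"claw":70},{"ax":0,"ay":0,"az":0,"x":0,"y":0,"z":-0.06,"claw":70},{"ax":0,"ay":0,"az":0,"x":0,"y":0,"z":-0.063,"claw":70},{"ax":0,"ay":0,"az":0,"x":0,"y":0,"z":-0.063,"claw":50},{"ax":0,"ay":0,"az":0,"x":0,"y":0,"z":-0.063,"claw":35},{"ax":0,"ay":0,"az":0,"x":0,"y":0,"z":-0.063,"claw":25},{"ax":0,"ay":0,"az":0,"x":0,"y":0,"z":-0.063,"claw":15},{"ax":0,"ay":0,"az":0,"x":0,"y":0,"z":-0.063,"claw":15},{"ax":0,"ay":0,"az":0,"x":0,"y":0,"z":-0.063,"claw":15}], "squeeze": 12}}

```text
time_s: 27.65
tool_pos: [0.6252, -0.2269, 0.1817]
tool_rot: [180.0, 0.0, -168.9]
force: [-0.6, 0.7, -0.1]
grip_width: 0.0214
```

Run:
```python
from h import *
im,c,o=shot('wrist','w16.png'); print(o['tool_pos'],o['tool_rot'],o['grip_width'],o['force'])
import numpy as np
# arc plan from pivot
P=np.array([.618,-.092]); k=np.array([.6255,-.2268]); 
a0=np.degrees(np.arctan2(*(k-P)[::-1])); r=np.linalg.norm(k-P); e=np.array([.4847,-.117])
a1=np.degrees(np.arctan2(*(e-P)[::-1])); print(a0,a1,r,np.linalg.norm(e-P))
```

```text
[ 0.62523036 -0.22694742  0.181711  ] [ 1.79999038e+02  6.96258660e-03 -1.68937995e+02] 0.02136156059117897 [-0.59766509  0.71173213 -0.10146788]
-86.81546173441212 -169.37774957122807 0.13500848121507034 0.135624076033719
```

View pics/w16.png

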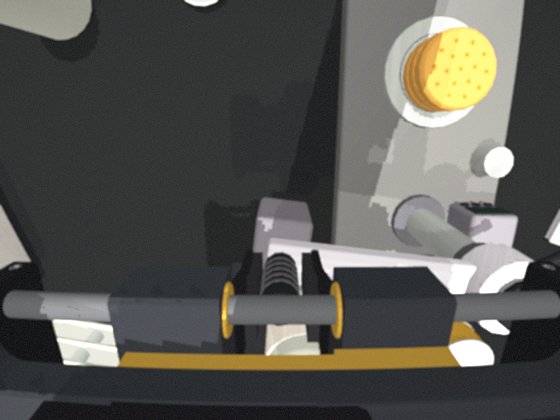

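The knob sits between the pads. Working out the arc:

Run:
```python
import numpy as np
P=np.array([.618,-.092]); k0=np.array([.6255,-.2265])
prev=k0
A=np.linspace(-86.8,-169.4,23)
for i,a in enumerate(A):
    q=P+.135*np.array([np.cos(np.radians(a)),np.sin(np.radians(a))]); print(i,round(a,1),(q-k0).round(4))
```

```text
0 -86.8 [ 0.     -0.0003]
1 -90.6 [-0.0088 -0.0005]
2 -94.3 [-0.0176 -0.0001]
3 -98.1 [-0.0264  0.0008]
4 -101.8 [-0.0351  0.0024]
5 -105.6 [-0.0437  0.0045]
6 -109.3 [-0.0522  0.0071]
7 -113.1 [-0.0604  0.0103]
8 -116.8 [-0.0684  0.014 ]
9 -120.6 [-0.0762  0.0183]
10 -124.3 [-0.0837  0.023 ]
11 -128.1 [-0.0908  0.0283]
12 -131.9 [-0.0976  0.0339]
13 -135.6 [-0.104   0.0401]
14 -139.4 [-0.1099  0.0466]
15 -143.1 [-0.1155  0.0535]
16 -146.9 [-0.1206  0.0607]
17 -150.6 [-0.1251  0.0683]
18 -154.4 [-0.1292  0.0761]
19 -158.1 [-0.1328  0.0842]
20 -161.9 [-0.1358  0.0925]
21 -165.6 [-0.1383  0.101 ]
22 -169.4 [-0.1402  0.1097]
```

Call:
{"fn": "step_arm", "kwargs": {"series": [{"ax":0,"ay":0,"az":0,"x":0,"y":0,"z":0,"claw":10},{"ax":0,"ay":0,"az":0,"x":0,"y":0,"z":0,"claw":10},{"ax":0,"ay":0,"az":0,"x":-0.004,"y":0,"z":0,"claw":10},{"ax":0,"ay":0,"az":0,"x":-0.0088,"y":-0.0005,"z":0,"claw":10},{"ax":0,"ay":0,"az":0,"x":-0.0176,"y":0,"z":0,"claw":10},{"ax":0,"ay":0,"az":0,"x":-0.0264,"y":0.001,"z":0,"claw":10},{"ax":0,"ay":0,"az":0,"x":-0.035,"y":0.0024,"z":0,"claw":10},{"ax":0,"ay":0,"az":0,"x":-0.0437,"y":0.0045,"z":0,"claw":10},{"ax":0,"ay":0,"az":0,"x":-0.0522,"y":0.007,"z":0,"claw":10}]}}

```text
time_s: 28.6
tool_pos: [0.5717, -0.2222, 0.1817]
tool_rot: [-179.8, -0.1, -169.1]
force: [1.2, -5.9, 0.8]
grip_width: 0.0176
```

Run:
```python
from h import *
im,c,o=shot('wrist','w17.png'); print(o['tool_pos'],o['tool_rot'],o['grip_width'],o['force'])
```

```text
[ 0.57173966 -0.22222027  0.18165826] [-1.79845769e+02 -6.57190077e-02 -1.69069314e+02] 0.017584665058076977 [ 1.23916376 -5.85286124  0.81621024]
```

View pics/w17.png

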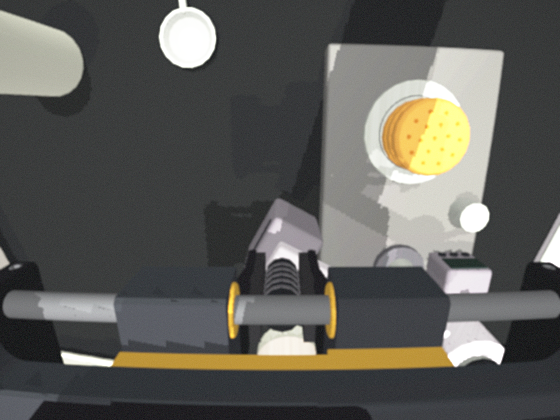

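It follows well, and the arm has swung about 23°. Continuing along the arc.

Call:
{"fn": "step_arm", "kwargs": {"series": [{"ax":0,"ay":0,"az":0,"x":-0.0082,"y":0.0018,"z":0,"claw":10},{"ax":0,"ay":0,"az":0,"x":-0.0162,"y":0.0055,"z":0,"claw":10},{"ax":0,"ay":0,"az":0,"x":-0.024,"y":0.0098,"z":0,"claw":10},{"ax":0,"ay":0,"az":0,"x":-0.0315,"y":0.0145,"z":0,"claw":10},{"ax":0,"ay":0,"az":0,"x":-0.0386,"y":0.0198,"z":0,"claw":10},{"ax":0,"ay":0,"az":0,"x":-0.0454,"y":0.0254,"z":0,"claw":10},{"ax":0,"ay":0,"az":0,"x":-0.0518,"y":0.0316,"z":0,"claw":10},{"ax":0,"ay":0,"az":0,"x":-0.0577,"y":0.0381,"z":0,"claw":10},{"ax":0,"ay":0,"az":0,"x":-0.0633,"y":0.045,"z":0,"claw":10},{"ax":0,"ay":0,"az":0,"x":-0.0684,"y":0.0522,"z":0,"claw":10},{"ax":0,"ay":0,"az":0,"x":-0.0729,"y":0.0598,"z":0,"claw":10},{"ax":0,"ay":0,"az":0,"x":-0.077,"y":0.0676,"z":0,"claw":10}]}}

```text
time_s: 29.85
tool_pos: [0.4927, -0.1544, 0.1814]
tool_rot: [-179.9, -0.4, -169.1]
force: [-4.3, -5.5, 4.8]
grip_width: 0.0173
```

Call:
{"fn": "step_arm", "kwargs": {"series": [{"ax":0,"ay":0,"az":0,"x":-0.0036,"y":0.008,"z":0,"claw":10},{"ax":0,"ay":0,"az":0,"x":-0.0066,"y":0.0165,"z":0,"claw":10},{"ax":0,"ay":0,"az":0,"x":-0.009,"y":0.025,"z":0,"claw":10},{"ax":0,"ay":0,"az":0,"x":-0.0103,"y":0.031,"z":0,"claw":10},{"ax":0,"ay":0,"az":0,"x":-0.0108,"y":0.0341,"z":0,"claw":10},{"ax":0,"ay":0,"az":0,"x":-0.0108,"y":0.0341,"z":0,"claw":10},{"ax":0,"ay":0,"az":0,"x":-0.0108,"y":0.0341,"z":0,"claw":10}]}}

```text
time_s: 30.55
tool_pos: [0.483, -0.1175, 0.1814]
tool_rot: [179.9, -0.3, -168.9]
force: [-5.8, -2.0, 5.4]
grip_width: 0.0175
```

Run:
```python
from h import *
o=status.get_obs();print(o['tool_pos'],o['force'])
im,c,o=shot('wrist','w18.png'); print(o['tool_pos'],o['tool_rot'],o['grip_width'],o['force'])
for n in ['scene','side']: 
    im,c,_=shot(n)
    x,y=(180,120) if n=='scene' else (250,110)
    cv2.imwrite(f'pics/{n}18.png',cv2.resize(im[y:y+120,x:x+150],None,fx=5,fy=5,interpolation=cv2.INTER_CUBIC))
```

```text
[ 0.48297146 -0.11748176  0.18136636] [-5.76241522 -1.95390198  5.3946141 ]
[ 0.48297146 -0.11748176  0.18136636] [ 179.92507515   -0.27301507 -168.93281575] 0.017514166648836812 [-5.76241522 -1.95390198  5.3946141 ]
```

View pics/scene18.png

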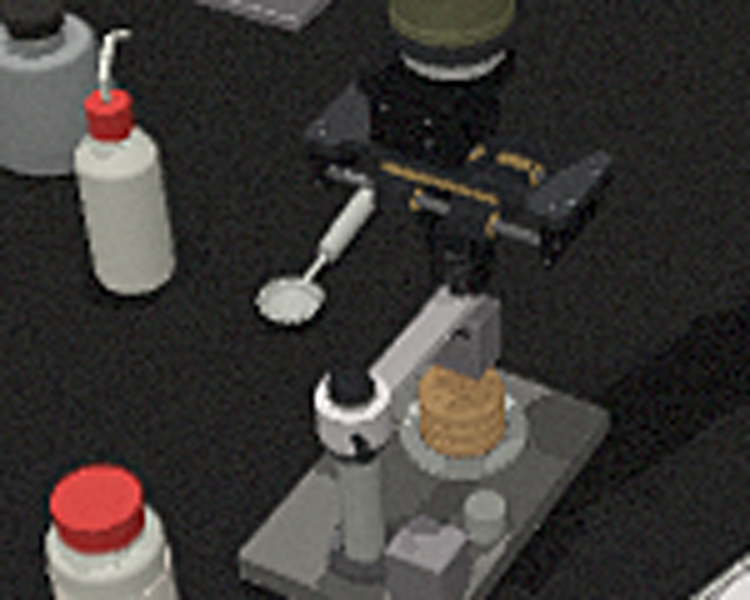

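View pics/side18.png

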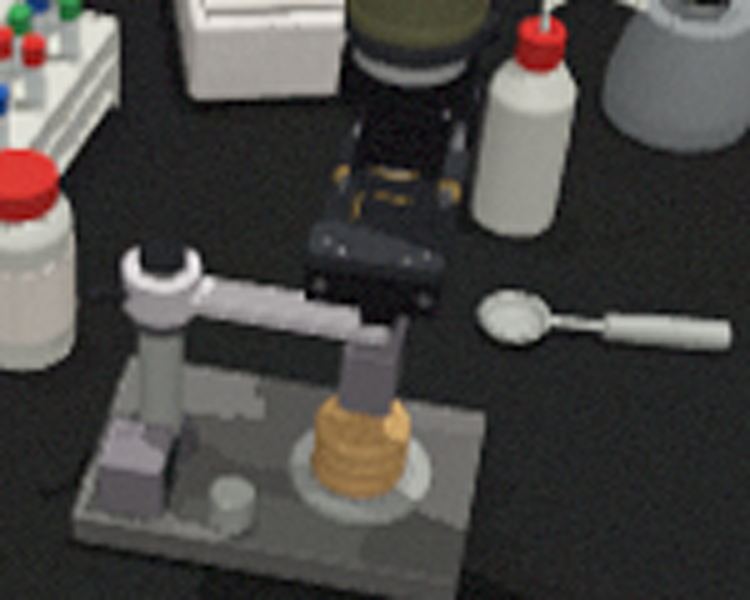

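View pics/w18.png

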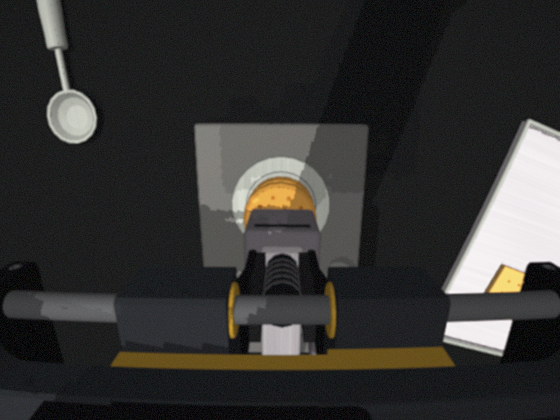

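The head is over the stack. In the wrist view the plate, stack and knob all line up at columns 280–282. I'll relax the radial preload, then open.

Call:
{"fn": "step_arm", "kwargs": {"series": [{"ax":0,"ay":0,"az":0,"x":-0.0015,"y":0,"z":0,"claw":10},{"ax":0,"ay":0,"az":0,"x":-0.0025,"y":0,"z":0,"claw":10},{"ax":0,"ay":0,"az":0,"x":-0.0025,"y":0,"z":0,"claw":22},{"ax":0,"ay":0,"az":0,"x":-0.0025,"y":0,"z":0,"claw":26},{"ax":0,"ay":0,"az":0,"x":-0.0025,"y":0,"z":0,"claw":35},{"ax":0,"ay":0,"az":0,"x":-0.0025,"y":0,"z":0,"claw":60},{"ax":0,"ay":0,"az":0,"x":-0.0025,"y":0,"z":0,"claw":70},{"ax":0,"ay":0,"az":0,"x":-0.0025,"y":0,"z":0,"claw":70},{"ax":0,"ay":0,"az":0,"x":-0.0025,"y":0,"z":0,"claw":70}]}}

```text
time_s: 31.6
tool_pos: [0.4827, -0.1182, 0.1816]
tool_rot: [180.0, 0.0, -168.9]
force: [0.4, -0.1, 0.1]
grip_width: 0.0543
```

Call:
{"fn": "step_arm", "kwargs": {"series": [{"ax":0,"ay":0,"az":0,"x":0,"y":0,"z":0.02,"claw":70},{"ax":0,"ay":0,"az":0,"x":0,"y":0,"z":0.05,"claw":70},{"ax":0,"ay":0,"az":0,"x":0,"y":0,"z":0.09,"claw":70},{"ax":0,"ay":0,"az":0,"x":0,"y":0,"z":0.12,"claw":70},{"ax":0,"ay":0,"az":0,"x":0,"y":0,"z":0.14,"claw":70},{"ax":0,"ay":0,"az":0,"x":0,"y":0,"z":0.14,"claw":70},{"ax":0,"ay":0,"az":0,"x":0,"y":0,"z":0.14,"claw":70}]}}

```text
time_s: 32.3
tool_pos: [0.4827, -0.1182, 0.3213]
tool_rot: [-180.0, 0.0, -168.9]
force: [-0.3, -0.3, -0.4]
grip_width: 0.0611
```

Run:
```python
from h import *
im,c,o=shot('wrist','w19.png'); print(o['tool_pos'],o['tool_rot'],o['grip_width'],o['force'])
cv2.imwrite('pics/w19p.png',cv2.resize(im[90:270,200:360],None,fx=3.3,fy=3.3,interpolation=cv2.INTER_CUBIC))
for n in ['scene','side']: 
    im,c,_=shot(n)
    x,y=(180,120) if n=='scene' else (250,110)
    cv2.imwrite(f'pics/{n}19.png',cv2.resize(im[y:y+120,x:x+150],None,fx=5,fy=5,interpolation=cv2.INTER_CUBIC))
```

```text
[ 0.48268152 -0.11819912  0.32131749] [-1.79993066e+02  1.78343573e-03 -1.68934884e+02] 0.0610878524497249 [-0.32838511 -0.28820459 -0.37794931]
```

View pics/w19p.png

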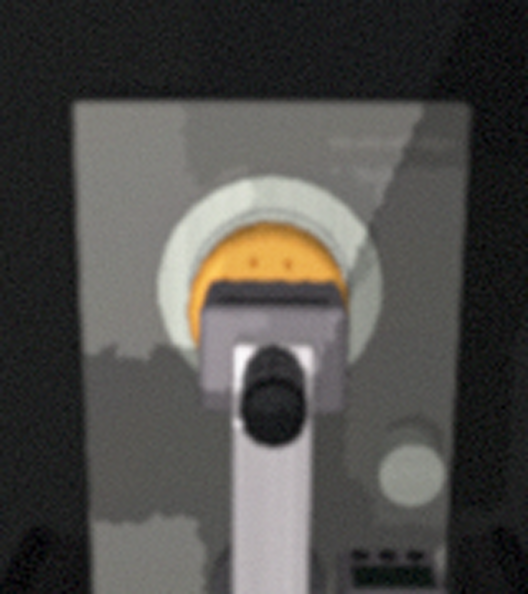

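View pics/scene19.png

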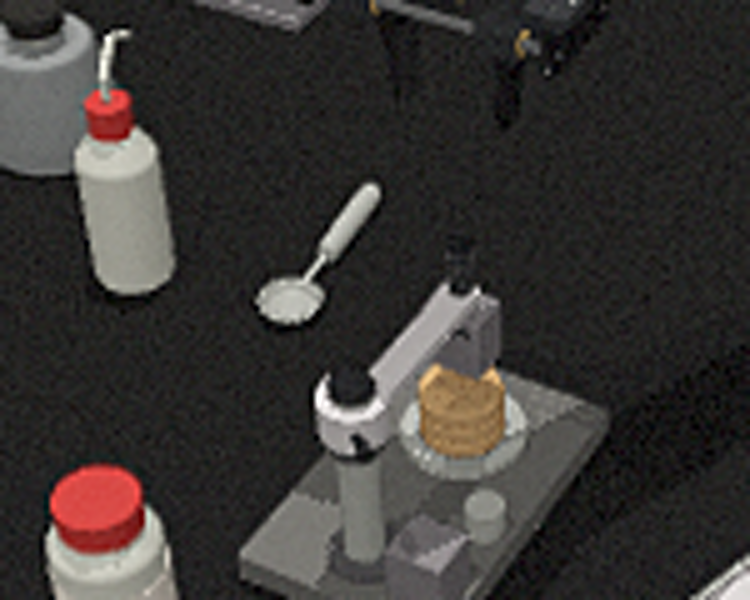

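View pics/side19.png

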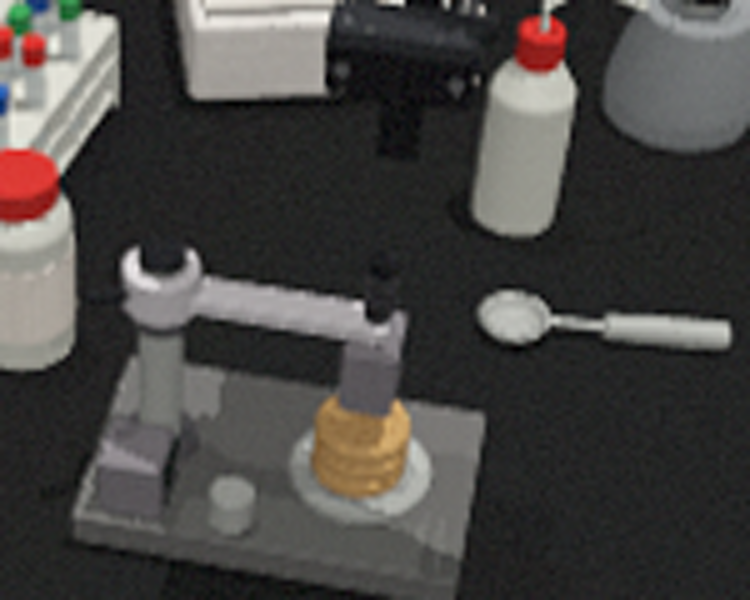

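Run:
```python
from h import *
a=cv2.imread('pics/scene0.png'); im,c,o=shot('scene')
cv2.imwrite('pics/scene20.png',im)
print(o['time_s'],o['force'],np.abs(o['joint_velocities']).max())
k=toplane(c,[(272.3,177.5)],.167)[0]; cs=cam('side'); k2=toplane(cs,[(326.1,173.5)],.167)[0]; print('knob foot',k,k2)
# stack front-independent: plate centre px seen earlier
```

```text
32.45 [-0.36024185 -0.1728152   0.11749259] 0.10991849996175593
knob foot [ 0.48274172 -0.11345316  0.167     ] [ 0.48064876 -0.11533651  0.167     ]
```

View pics/scene20.png

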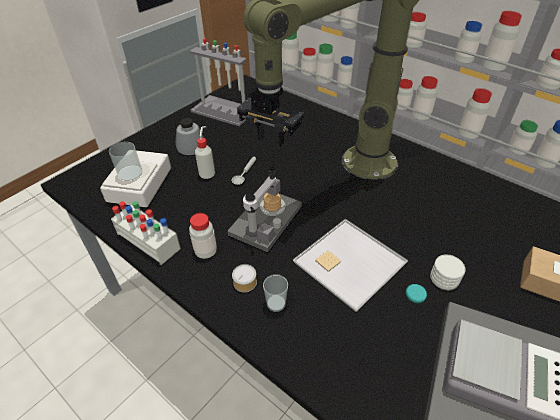

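```bash
python3 -c "
from cell import workorder; print(workorder.sign_off())"
```

```text
the job is handed in; nothing more can be done
None
```

I stacked the three round biscuits flat on the middle of the steel plate, setting each one down at about 5–6 N. I then gripped the knob, swung the gauge arm about 83° round, and let go with the sensor head over the stack. The robot is clear of everything, and I handed the job in at about 32.5 s of the 72 s allowed.

- **Stack:** the first biscuit was about 1 mm off the plate centre. The finished stack looked neat and lay within about 1 mm of the centre in the wrist camera.
- **Sensor head:** the last wrist view put it about 1–1.5 mm to the robot's left of the stack's middle. The fixed cameras said about 2–3.5 mm, but they are only good to about 2 mm. I judged that close enough and did not nudge it again.
- **Everything else:** the cracker and the other bench items looked unmoved in the last scene picture. I didn't measure their positions.

The cameras disagreed by up to about 3 mm on where the biscuits started, so I re-checked each one from directly above before picking it up.

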